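# Gauge a cheese against the flip stop

### The arm

A 6-joint arm with a two-finger parallel gripper is mounted at the origin on the work surface. World frame = base frame: x ahead of the robot, y to its left, z up, the work surface at z = 0. Lengths are in m, angles in degrees, forces in N, time in s.
With the tool pointing down it reaches from about 0.225 to 0.875 m from the base axis. Payload 3.4 kg.
Tool frame: the origin (TCP) lies at the very end of the fingers, on their centre line; the grasp point (between the pads) lies 19 mm behind it; z points along the fingers, y is the direction in which the jaws open and shut (so a half turn about z gives the same grasp; the last joint's range is limited). The gripper opens to 85 mm and grips with 20 to 120 N. Pads are 22 mm wide; open, the fingers measure 114 mm over their backs; the gripper's body (76 mm by 85 mm) begins 54 mm behind the grasp point. The pads swing forward as they close: fully open they stand 13 mm farther back than shut.
Start: joints at [69.5, 15.808, 86.224, -0, 77.962, -6.933], TCP at [0.135, 0.559, 0.231] pointing down, gripper open.
Joint ranges: [-165.64, 165.64], [-43.16, 119.46], [12.63, 154.43], [-67.54, 247.53], [6.08, 155.33], [-154.97, 154.97]. Speed limits (degrees/s): [147.25, 147.25, 180, 180, 180, 180].

### API

Orientations are given as [roll, pitch, yaw] about the fixed x, y, z axes, in that order (R = Rz(yaw) Ry(pitch) Rx(roll)).
In Python, from cell import r, vision, ticket gives the robot as it stands.
- The arm moves only by the shell command python3 -m jog 'ROWS' [OPENING]. ROWS is JSON, a list of rows, each a list of 6 numbers: the shift along the tool's x, y, z in cm, then the turn, a rotation vector about the tool's x, y, z in degrees. A call has 1 to 10 rows; each row shifts and turns the commanded pose from where the row before left it, along the tool's axes as they then stand; what a row does not reach is not made up. A row lasts 1/10 s, in which the tool goes at most 50 mm and 8.59 degrees, less where a joint would pass 70% of its speed; a pose out of reach is approached as far as the arm can. A call with a gripper value outside its range is refused whole. OPENING is the finger opening in cm, from 0 to 8.54, set as the call begins (- or left out, the last holds). The fingers move at their own pace and stop on an object; the grip force is fixed at half the most. Time passes only in rows, so rows that do not move let the fingers close. It gives the time, the measured TCP pose, the force and the opening at its end, in the units of the state.
- r.get_obs(): the state, without advancing time (a new reading comes with each control period).
- vision.capture(name): name is "scene" or "top" or "wrist"; returns a dict with "img" (400x640x3 uint8, red, green, blue), "intrinsics" (3x3 intrinsics, pixels), "R" (3x3) and "t" (3): a world point X has camera coordinates R X + t. Camera axes: x right, y down, z forward; pixel columns grow to the right and rows downward; lengths in m; the calibration is good to about 2 mm. A picture is of the moment at which its call begins. There is no depth.
- ticket.job_done(): hands the job in, once; it reports no verdict.
The state is a dict: "t": time; "qpos": joint angles; "qd": joint speeds; "joint_efforts": joint torques, N m; "tcp_pos": TCP position; "tcp_rot": TCP orientation; "wrist_force": force on the tool from outside, world axes, zero at the start; "ft_torque": the same for the moment, N m; "opening": finger opening in m.
Only numpy, scipy, OpenCV 4.12 (cv2) and the standard library are available. Lean on these libraries where they do the work, as an engineer would, in place of code of your own. Each camera call takes 0.05 s, during which the arm holds its last target.

### The job

Get the cheese block ready for portioning: flip the stop on the fence fully down, then slide the block along the fence until it lies flush along it and its end is seated against the tip of the stop screw with a gentle push of about 7 N, without shoving the clamped stop along the fence. Then flip the stop back up out of the way without dragging the block from where it was gauged, and leave the small round cheese and the card holder on the board undisturbed.

Things in the scene. Friction and masses are not known exactly. Their poses are not given: they have to be found in the camera images.
- board: Portioning board, light wood, 270 x 420 mm, 20 mm thick, fixed on the counter. Axes: x level, away from the robot, square to the fence; y along the fence; z up. Origin on the underside, 50 mm before the fence's working face, mid-length. It reaches 160 mm along -x, 110 mm along +x, 210 mm each way along y. The dark groove is only a cutting mark.
- fence_mid (a point): On the top edge, mid-length, of the working face (towards the robot) of the aluminium fence: 20 mm thick, 30 mm high above the board, as long as the board. Axes as the board's. The board's top lies 30 mm below this point, 20 mm above the counter.
- stop_hinge (a point): Middle of the flip stop's hinge axis (along y), 10 mm behind the fence's working face, 80 mm above the board's top; axes as the board's. The dark steel carriage, 40 mm long along y, 90 mm high above the board, is clamped on the fence: front level with the fence face, rear 30 mm (its knob 43 mm) behind the hinge. The clamp holds only to 22 N along the fence; beyond that it slides.
- leaf (a joint): Angle of the aluminium flip stop, rad: 0 = fully down on its limit, arm level and pointing towards the robot (-x of stop_hinge); 1.57 = arm straight up; 1.9 = upper limit, leaning back. Friction (0.14 N m) holds it at any angle, so it must be moved all the way. The arm is a bar 12 mm wide and 12 mm thick, 70 mm long from the hinge, ending in a thumb disc.
- leaf_disc (a point): Centre of the round thumb disc at the end of the flip stop's arm, 75 mm from the hinge axis: aluminium, 24 mm in diameter, 14 mm thick along the fence, flat faces square to the fence. It can be pinched with fingers closing along the fence (it turns between them as the stop swings) or pushed. With the stop down it is 80 mm above the board.
- blade_foot (a point): Middle of the lower edge of the stop's blade: 8 mm thick along the fence, 32 mm wide (18 to 50 mm from the hinge), hanging 72 mm below the arm's axis when down, 8 mm clear of the board. From its -y face a steel screw, 16 mm in diameter, sticks out 3 to 11 mm as last set (not measured: must be felt), 24 mm before the fence face, 35 mm above the board.
- cheese_center (a point): Centre of the cheese, a firm pale yellow bar with brown rind on top: 60 mm wide (x), 110 mm long (y), 55 mm high (25 mm above the fence), 0.3 to 0.5 kg. It starts flat on the board, askew, off the fence, on the stop's -y side. Gauged, its centre is 40 mm from stop_hinge along -x and 62 to 70 mm along -y. It can be gripped across its width.
- puck: Bystander: small ivory round cheese, 60 mm in diameter, 26 mm high, on the board near its front edge. Origin at the centre of its underside.
- card_block: Bystander: wooden card holder with a blank card, 30 x 60 mm, 56 mm high, at the front edge of the board. Origin at the centre of its underside.
Things that resemble listed ones, but are neither listed nor needed, are in the scene too. Leave any red or turquoise look-alike of the part that bears cheese_center alone.

How it is judged:
By the outcome, as a careful person would: the job done as asked, in the order asked, and still so for the second after the job is handed in, with the robot touching nothing.
It also fails if it takes over 72 s, if anything falls off the work surface, if the arm or the gripper's body presses on something with over 40 N, if the wrist force passes 120 N, or if a joint passes its speed limit or range.

## Working session

There is one attempt and no reset: what is moved stays moved. The work goes in short steps, Python scripts to look and compute and a shell command to move; the robot and the scene stay as the last step left them, time stands still between calls to the robot, and variables do not carry over. Pictures are saved under pics/ and viewed, and the job is handed in when it is done.

```bash
ls; mkdir -p pics
python3 - <<'E'
from cell import r, vision
import cv2
print(r.get_obs())
for n in ["scene","top","wrist"]:
    c=vision.capture(n); cv2.imwrite(f"pics/{n}0.png",c["img"][:,:,::-1]); print(n,c["intrinsics"],c["R"],c["t"])
E
```

```text
pics
{'t': 0.0, 'qpos': array([ 6.95011648e+01,  1.58461304e+01,  8.62963408e+01, -1.00833110e-03,
        7.79632359e+01, -6.93188314e+00]), 'qd': array([-0.03527265, -0.06726981, -0.06389807,  0.04860005, -0.09622943,
        0.08189533]), 'joint_efforts': array([ 8.36354593e-04, -4.16774189e+01, -2.45806646e+01,  7.80922642e-05,
        1.11009245e-02,  1.23501601e-05]), 'tcp_pos': array([0.13469328, 0.55843702, 0.23044678]), 'tcp_rot': array([-1.79894947e+02, -1.17791342e-02,  1.66433248e+02]), 'wrist_force': array([ 0.39872487,  0.02589056, -0.45728195]), 'ft_torque': array([0.00633419, 0.00406766, 0.02689901]), 'opening': 0.08521739793093605}
scene [[435.43133655   0.         316.83364906]
 [  0.         435.43133655 197.28319951]
 [  0.           0.           1.        ]] [[-0.56831219  0.82248942  0.02307388]
 [ 0.50809613  0.37285836 -0.7764116 ]
 [-0.64719361 -0.42952043 -0.62980364]] [ 0.29212499 -0.13185517  1.14466474]
top [[408.31053404   0.         318.96168402]
 [  0.         408.31053404 201.20710703]
 [  0.           0.           1.        ]] [[-0.02356244 -0.99970946  0.0050803 ]
 [-0.98725239  0.0224681  -0.15756874]
 [ 0.15740881 -0.00872824 -0.98749495]] [-0.03128649  0.48643692  0.82309487]
wrist [[287.42890508   0.         321.80999884]
 [  0.         287.42890508 201.73774546]
 [  0.           0.           1.        ]] [[ 0.23385974  0.97226871 -0.00178513]
 [ 0.93010426 -0.22318233  0.29171169]
 [ 0.28322374 -0.06987997 -0.95650463]] [-0.57477762 -0.03891785  0.37883862]
```

View pics/scene0.png

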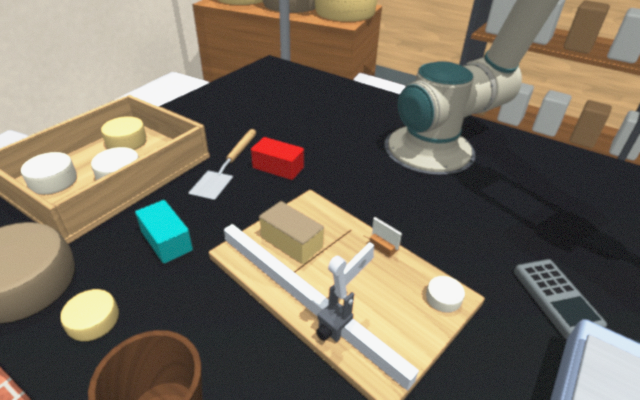

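View pics/top0.png

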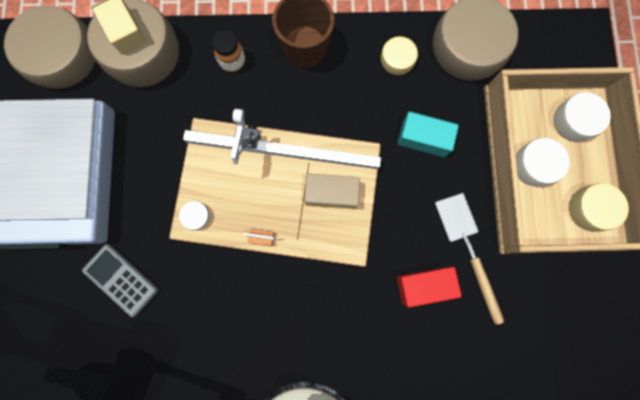

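View pics/wrist0.png

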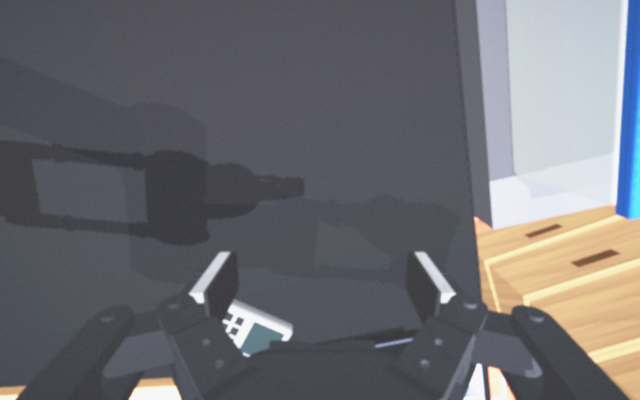

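The top view shows the board with corners near (194,120), (380,143), (366,264) and (171,239). The stop carriage is at (248,138) and its leaf is up. The bar with brown rind at (332,190) lies on the board on the stop's -y side. The turquoise bar (428,134), red bar (430,287) and pale bar on a pot (117,25) are off the board, so they are look-alikes. Next I'll take enlarged crops.

```bash
cat > h.py <<'E'
import numpy as np, cv2
from cell import r, vision
def ray(c,u,v):
    K,R,t=c["intrinsics"],np.array(c["R"]),np.array(c["t"])
    d=R.T@np.linalg.solve(K,[u,v,1.]); return -R.T@t,d
def onz(c,u,v,z):
    o,d=ray(c,u,v); return o+d*(z-o[2])/d[2]
def proj(c,X):
    p=np.array(c["R"])@np.array(X)+c["t"]; p=c["intrinsics"]@p; return p[:2]/p[2]
def tri(cs,uvs):
    A=np.zeros((3,3));b=np.zeros(3)
    for c,(u,v) in zip(cs,uvs):
        o,d=ray(c,u,v); d/=np.linalg.norm(d); P=np.eye(3)-np.outer(d,d); A+=P;b+=P@o
    X=np.linalg.solve(A,b); return X,[np.round(proj(c,X)-uv,1) for c,uv in zip(cs,uvs)]
def crop(c,x0,y0,x1,y1,s,name):
    i=cv2.resize(c["img"][y0:y1,x0:x1,::-1],None,fx=s,fy=s,interpolation=cv2.INTER_CUBIC); cv2.imwrite("pics/"+name,i)
E
python3 - <<'E'
from h import *
c=vision.capture("top"); crop(c,165,100,395,275,3.4,"t1.png")
s=vision.capture("scene"); crop(s,205,180,495,400,2.7,"s1.png")
E
```

```text
(no output)
```

View pics/t1.png

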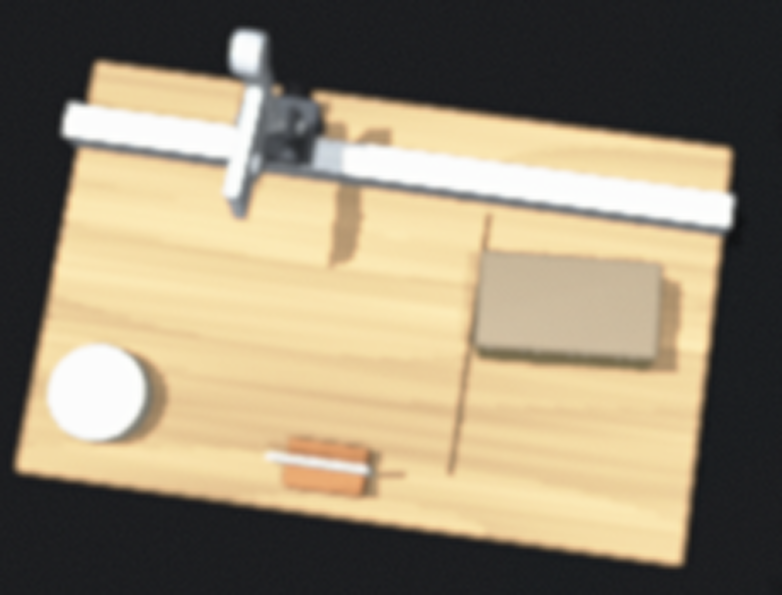

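View pics/s1.png

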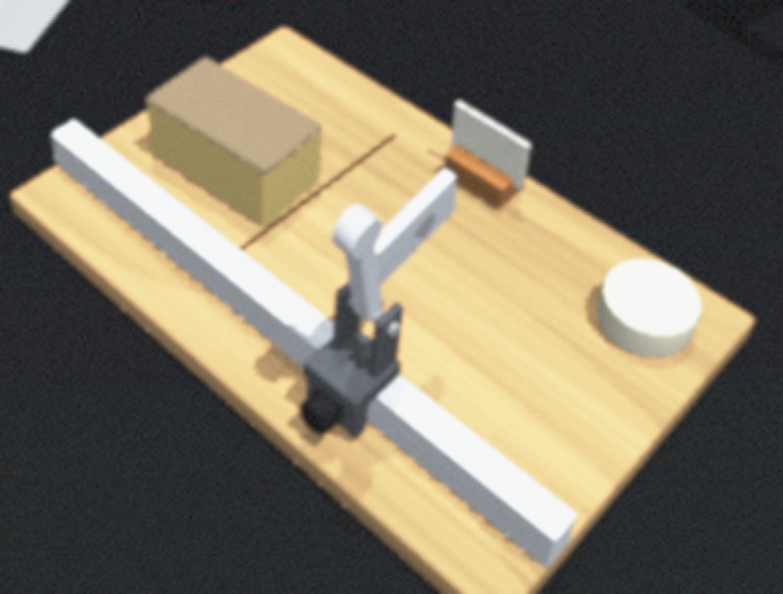

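The crops confirm the cheese: pale yellow sides with brown rind, on the board, top-face centre near crop (568,305). The leaf is up with its disc at top crop (248,52) and scene crop (353,232), and the blade points towards the robot.

Run:
```python
from h import *
c=vision.capture("top"); s=vision.capture("scene")
np.set_printoptions(precision=4,suppress=True)
T=lambda p:(165+p[0]/3.4,100+p[1]/3.4)
S=lambda p:(205+p[0]/2.7,180+p[1]/2.7)
B=np.array([onz(c,*T(p),.02) for p in [(97,62),(733,148),(683,565),(15,470)]])
print(B); print([np.linalg.norm(B[i]-B[i-3]) for i in range(4)])
# masked refine of board: hsv
hsv=cv2.cvtColor(c["img"],cv2.COLOR_RGB2HSV)
m=(cv2.inRange(c["img"],(70,70,50),(255,255,255))); m[:100]=0;m[280:]=0;m[:,:165]=0;m[:,395:]=0
cs,_=cv2.findContours(m,cv2.RETR_EXTERNAL,cv2.CHAIN_APPROX_NONE); k=max(cs,key=cv2.contourArea)
h=cv2.approxPolyDP(cv2.convexHull(k),4,True)[:,0]; print(h)
F=[onz(c,*T(p),.05) for p in [(65,137),(733,230)]]
print("fence front",F, "dir deg",np.degrees(np.arctan2(*(F[0]-F[1])[:2][::-1])))
ex=(B[0]+B[1]-B[2]-B[3]);print("x dir",np.degrees(np.arctan2(ex[1],ex[0])))
ey=B[0]-B[1]+B[3]-B[2];print("y dir",np.degrees(np.arctan2(ey[1],ey[0])))
C=np.array([onz(c,*T(p),.075) for p in [(482,252),(662,263),(655,357),(474,347)]])
print("cheese",C,C.mean(0),[np.linalg.norm(C[i]-C[i-3]) for i in range(4)])
e=C[0]-C[1]+C[3]-C[2];print("ydir",np.degrees(np.arctan2(e[1],e[0])))
print("disc",tri([c,s],[T((248,52)),S((353,232))]))
print("card",onz(c,*T((325,466)),.06),"puck",onz(c,*T((97,392)),.046))
```

```text
[[ 0.6818  0.232   0.02  ]
 [ 0.6144 -0.1818  0.02  ]
 [ 0.3479 -0.1382  0.02  ]
 [ 0.4162  0.2764  0.02  ]]
[np.float64(0.4192108930621343), np.float64(0.2700619641696703), np.float64(0.420202584161299), np.float64(0.26930530714664097)]
[[192 119]
 [239 108]
 [379 143]
 [365 266]
 [169 238]
 [182 138]]
fence front [array([0.6216, 0.2415, 0.05  ]), array([ 0.5526, -0.1742,  0.05  ])] dir deg 80.5687507287697
x dir -9.402734201487748
y dir 80.69137028572068
cheese [[ 0.5363 -0.0186  0.075 ]
 [ 0.5272 -0.1265  0.075 ]
 [ 0.4703 -0.1201  0.075 ]
 [ 0.4787 -0.0128  0.075 ]] [ 0.5031 -0.0695  0.075 ] [np.float64(0.10824104434965831), np.float64(0.05726759321344698), np.float64(0.10762478843658824), np.float64(0.05792508656538637)]
ydir 85.31569803119541
disc (array([0.6276, 0.1041, 0.172 ]), [array([-0.2,  0.1]), array([-0.2, -0. ])])
card [0.4113 0.0777 0.06  ] puck [0.4607 0.2187 0.046 ]
```

Board frame: x direction is -9.4°, corners fit 420 x 270 mm to 1 mm, origin about (0.540, 0.043). The disc fits 74 mm from the hinge at a leaf angle of about 1.8 rad. Now I close the gripper and move behind the disc.

```bash
cat >> h.py <<'E'
EX=np.array([np.cos(np.radians(-9.4)),np.sin(np.radians(-9.4)),0]);EY=np.array([-EX[1],EX[0],0]);O=np.array([.5398,.0430,0])
def b(X): X=np.array(X)-O; return np.round([X@EX,X@EY,X[2]],4)
def w(p): return O+p[0]*EX+p[1]*EY+np.array([0,0,p[2]])
def st():
    o=r.get_obs(); f=o["wrist_force"]; print("t%.2f"%o["t"],"b",b(o["tcp_pos"]),"rot",np.round(o["tcp_rot"],2),"F_b",np.round([f@EX,f@EY,f[2]],2),"op",round(o["opening"],4),"q",np.round(o["qpos"],1))
E
python3 -m jog '[[-3,-1.85,0,0,0,-4.2],[-3,-1.85,0,0,0,0],[-3,-1.85,0,0,0,0],[-3,-1.85,0,0,0,0],[-3,-1.85,0,0,0,0],[-3,-1.85,0,0,0,0],[-3,-1.85,0,0,0,0],[-3,-1.85,0,0,0,0],[-3,-1.85,0,0,0,0],[-3,-1.85,0,0,0,0]]' 0; python3 -c "from h import *;st()"
```

```text
t: 1.35
tcp_pos: [0.4, 0.3247, 0.2315]
tcp_rot: [180.0, 0.0, 170.6]
wrist_force: [-0.0, 0.5, -0.7]
opening: -0.0003
t1.35 b [-0.1839  0.2551  0.2315] rot [1.7997e+02 2.0000e-02 1.7063e+02] F_b [-0.09  0.49 -0.68] op -0.0003 q [ 31.3  10.6  93.3   0.   76.1 -49.3]
```

```bash
python3 -m jog '[[-3,-1.8,0,0,0,0],[-3,-1.8,0,0,0,0],[-3,-1.8,0,0,0,0],[-3,-1.8,0,0,0,0],[-3,-1.8,0,0,0,0],[-3,-1.8,0,0,0,0],[-3,-1.8,0,0,0,0],[-3,-1.8,0,0,0,0],[-3,-1.8,0,0,0,0],[-3,-1.8,0,0,0,0]]'
python3 - <<'E'
from h import *
st()
c=vision.capture("top");crop(c,165,60,395,275,3,"t2.png")
c=vision.capture("wrist");cv2.imwrite("pics/w2.png",c["img"][:,:,::-1])
E
```

```text
t: 2.35
tcp_pos: [0.6667, 0.0982, 0.2312]
tcp_rot: [180.0, -0.0, 170.6]
wrist_force: [0.5, 0.8, -1.0]
opening: 0.0001
t2.35 b [0.1162 0.0752 0.2312] rot [179.99  -0.   170.62] F_b [ 0.35  0.85 -0.95] op 0.0001 q [  2.5  24.4  73.    0.   82.6 -78.2]
```

View pics/w2.png

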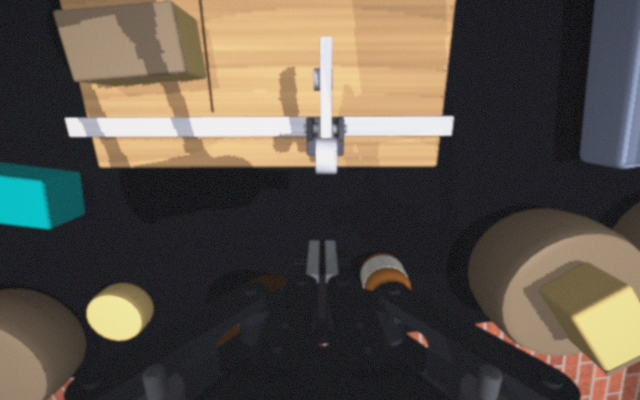

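The wrist view shows the closed fingers at (322,250) in line with the disc at (326,158). The screw sticks out on the -y side at (316,78). I descend, then push the leaf towards the robot.

```bash
python3 -m jog '[[0,0,2.4,0,0,0],[0,0,2.4,0,0,0],[0,0,2.4,0,0,0],[1,0,0,0,0,0],[1,0,0,0,0,0],[1,0,0,0,0,0]]'; python3 -c "from h import *;st()"
python3 -m jog '[[1,0,0,0,0,0],[1,0,0,0,0,0],[1,0,0,0,0,0],[0.9,0,0,0,0,0],[0.9,0,0,0,0,0]]'; python3 -c "from h import *;st();c=vision.capture('scene');crop(c,205,180,495,400,2.7,'s2.png')"
```

```text
t: 3.05
tcp_pos: [0.6365, 0.1044, 0.1612]
tcp_rot: [180.0, 0.2, 170.7]
wrist_force: [1.8, -0.8, 1.8]
opening: 0.0002
t3.05 b [0.0854 0.0764 0.1612] rot [179.97   0.23 170.66] F_b [ 1.9  -0.49  1.83] op 0.0002 q [  3.2  24.1  83.6  -0.   72.  -77.5]
t: 3.55
tcp_pos: [0.5881, 0.1121, 0.1592]
tcp_rot: [180.0, 0.0, 170.6]
wrist_force: [2.2, -0.2, -0.1]
opening: 0.0
t3.55 b [0.0364 0.076  0.1592] rot [1.8000e+02 1.0000e-02 1.7063e+02] F_b [ 2.25  0.19 -0.05] op 0.0 q [  4.1  20.5  89.8  -0.   69.7 -76.5]
```

View pics/s2.png

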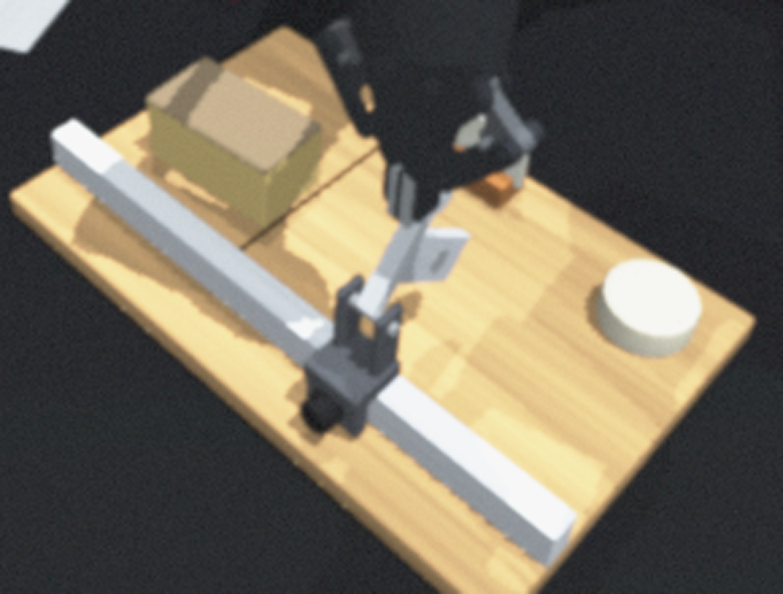

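The leaf follows and is now at about 45°, with the fingertip behind the disc at crop (405,205). I raise, shift over the disc and press down from above.

```bash
python3 -m jog '[[0.8,0,0,0,0,0],[-0.3,0,-1.8,0,0,0],[0,0,-1.8,0,0,0],[1.8,0,0,0,0,0],[1.8,0,0,0,0,0],[0,0,1.5,0,0,0],[0,0,1.5,0,0,0],[0,0,1.5,0,0,0]]'; python3 -c "from h import *;st()"
python3 -m jog '[[0,0,1.2,0,0,0],[0,0,1.0,0,0,0],[0,0,0.7,0,0,0]]'; python3 -c "from h import *;st();c=vision.capture('scene');crop(c,205,180,495,400,2.7,'s3.png')"
```

```text
t: 4.4
tcp_pos: [0.5372, 0.1205, 0.1507]
tcp_rot: [-180.0, -1.3, 170.6]
wrist_force: [-33.8, 6.2, 29.8]
opening: -0.0002
t4.40 b [-0.0152  0.076   0.1507] rot [-179.98   -1.35  170.57] F_b [-34.41   0.62  29.8 ] op -0.0002 q [  5.2  17.7  95.6   0.3  68.1 -75.5]
t: 4.7
tcp_pos: [0.5212, 0.1228, 0.1163]
tcp_rot: [-179.9, -3.3, 170.5]
wrist_force: [-40.1, 11.7, 10.6]
opening: 0.0003
t4.70 b [-0.0314  0.0757  0.1163] rot [-179.85   -3.26  170.52] F_b [-41.44   5.03  10.57] op 0.0003 q [  5.3  19.2  98.8   0.8  65.2 -75.5]
```

View pics/s3.png

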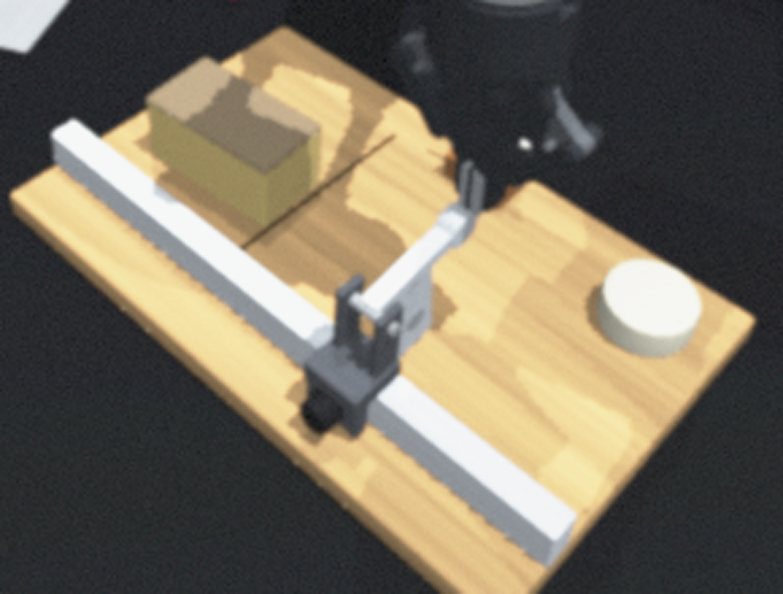

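The tip slid off to the front of the disc and is pressing back with about 41 N in x; the leaf is nearly down. I back away towards the robot, rise, and press again directly over the disc.

```bash
python3 -m jog '[[1.5,0,0,0,0,0],[1.5,0,0,0,0,0],[1.5,0,0,0,0,0],[0,0,-2,0,0,0],[0,0,-2,0,0,0],[0,0,0,0,0,0]]'; python3 -c "
from h import *;st();c=vision.capture('scene');crop(c,205,180,495,400,2.7,'s4.png')
t=vision.capture('top');crop(t,165,60,395,275,3,'t4.png')"
```

```text
t: 5.35
tcp_pos: [0.5063, 0.1262, 0.1645]
tcp_rot: [179.9, 0.4, 170.6]
wrist_force: [0.1, 0.1, 0.1]
opening: -0.0001
t5.35 b [-0.0467  0.0766  0.1645] rot [179.88   0.43 170.63] F_b [0.12 0.09 0.08] op -0.0001 q [  6.4  13.8  99.1  -0.   66.7 -74.3]
```

View pics/s4.png

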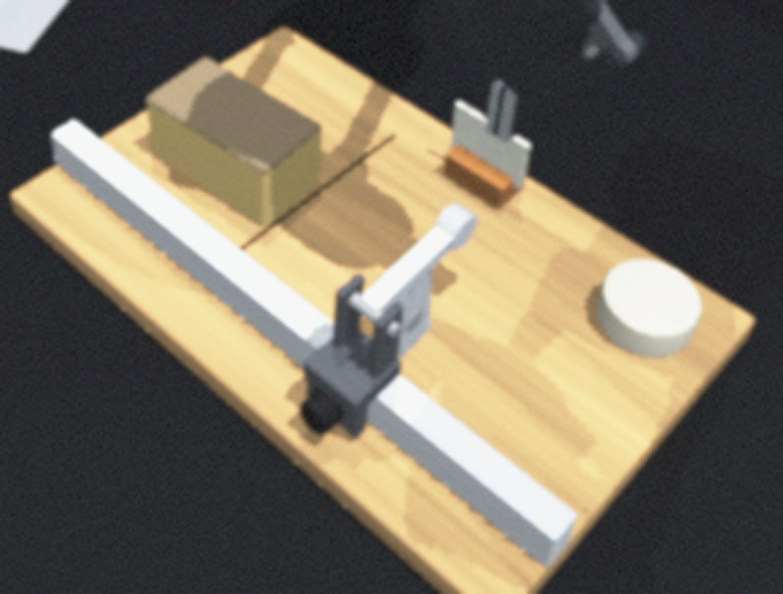

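The card holder and puck are untouched and the leaf is almost level. I press down over the inner half of the disc.

```bash
python3 -m jog '[[-1.9,0,0,0,0,0],[-1.9,0,0,0,0,0],[0,0,2,0,0,0],[0,0,1.5,0,0,0],[0,0,0.7,0,0,0],[0,0,0.4,0,0,0],[0,0,0.2,0,0,0]]'; python3 -c "from h import *;st()"
python3 -m jog '[[0,0,0.3,0,0,0],[0,0,0.2,0,0,0],[0,0,0,0,0,0]]';python3 -c "from h import *;st()"
```

```text
t: 6.15
tcp_pos: [0.541, 0.1197, 0.1129]
tcp_rot: [-180.0, -0.1, 170.6]
wrist_force: [-1.1, -0.7, 2.0]
opening: 0.0001
t6.15 b [-0.0114  0.0759  0.1129] rot [-1.7999e+02 -6.0000e-02  1.7063e+02] F_b [-1.01 -0.88  2.03] op 0.0001 q [  5.3  19.3  99.1   0.   61.6 -75.3]
t: 6.45
tcp_pos: [0.5415, 0.1199, 0.1114]
tcp_rot: [180.0, 0.1, 170.6]
wrist_force: [-5.3, -0.9, 15.3]
opening: 0.0002
t6.45 b [-0.0109  0.0761  0.1114] rot [1.7997e+02 1.0000e-01 1.7064e+02] F_b [-5.08 -1.72 15.26] op 0.0002 q [  5.3  19.4  99.3  -0.   61.2 -75.3]
```

The leaf is on its limit: tip at z 0.1114 against the expected 0.112, with 15 N reaction. Next I rise and go in front of the cheese.

```bash
python3 -m jog '[[0,0,-2.5,0,0,0],[0,0,-2.5,0,0,0],[1,-2.4,-1.5,0,0,0],[1,-2.4,0,0,0,0],[1,-2.4,0,0,0,0],[1,-2.4,0,0,0,0],[1,-2.4,0,0,0,0],[1,-2.4,0,0,0,0],[1,-2.4,0,0,0,0],[0.5,-2,0,0,0,0]]'
python3 - <<'E'
from h import *
st();t=vision.capture('top');crop(t,165,80,395,275,3.4,'t5.png')
s=vision.capture('scene');crop(s,205,180,495,400,2.7,'s5.png')
E
```

```text
t: 7.45
tcp_pos: [0.4363, -0.0545, 0.1739]
tcp_rot: [-180.0, 0.1, 170.6]
wrist_force: [-0.3, -0.2, -0.4]
opening: 0.0004
t7.45 b [-0.0862 -0.1131  0.1739] rot [-1.7998e+02  1.1000e-01  1.7062e+02] F_b [-0.28 -0.23 -0.39] op 0.0004 q [-16.2   6.5 107.1  -0.   66.3 -96.8]
```

View pics/s5.png

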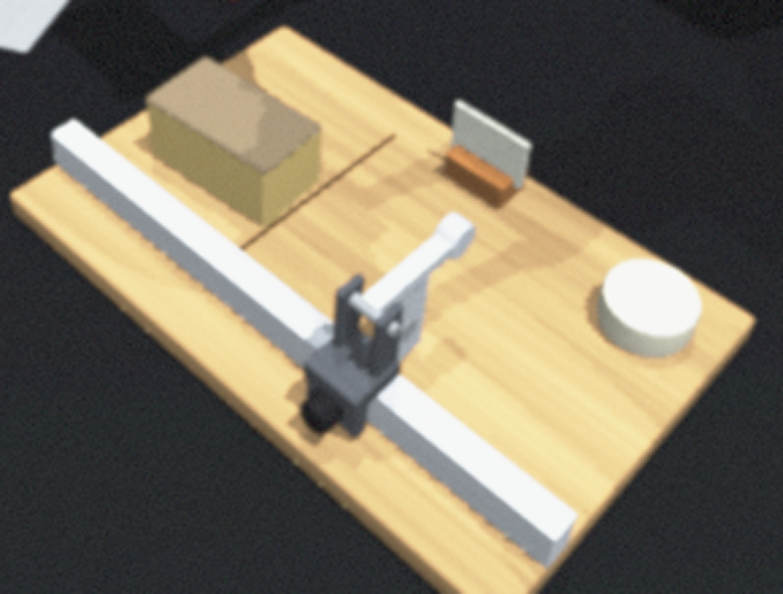

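View pics/t5.png

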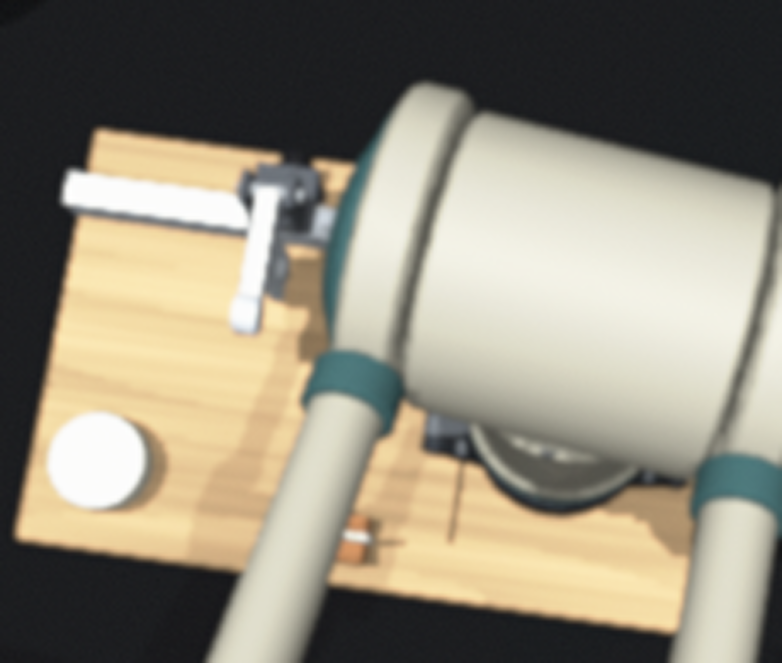

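The scene view shows the stop level with its disc at crop (457,235), and the carriage has not moved. I go down and push the cheese to the fence.

```bash
python3 -m jog '[[0,0,3,0,0,0],[0,0,3,0,0,0],[0,0,3,0,0,0],[0,0,3,0,0,0],[0,0,1.7,0,0,0],[-0.8,0,0,0,0,0],[-0.8,0,0,0,0,0]]'; python3 -c "from h import *;st()"
python3 -m jog '[[-0.6,0,0,0,0,0],[-0.6,0,0,0,0,0],[-0.6,0,0,0,0,0],[-0.6,0,0,0,0,0],[-0.6,0,0,0,0,0],[-0.6,0,0,0,0,0]]'; python3 -c "from h import *;st()"
```

```text
t: 8.25
tcp_pos: [0.4543, -0.0559, 0.0368]
tcp_rot: [180.0, 0.1, 170.6]
wrist_force: [1.0, 0.5, 0.8]
opening: 0.0001
t8.25 b [-0.0681 -0.1115  0.0368] rot [1.7999e+02 9.0000e-02 1.7065e+02] F_b [0.91 0.7  0.78] op 0.0001 q [-15.8  17.6 116.3   0.   46.  -96.4]
t: 8.85
tcp_pos: [0.4881, -0.0619, 0.0364]
tcp_rot: [180.0, -0.0, 170.6]
wrist_force: [-4.7, 0.7, 3.1]
opening: 0.0001
t8.85 b [-0.0339 -0.1119  0.0364] rot [ 1.7999e+02 -4.0000e-02  1.7063e+02] F_b [-4.7  -0.1   3.15] op 0.0001 q [-15.3  20.  112.1   0.   47.9 -96. ]
```

```bash
python3 -m jog '[[-0.4,0,0,0,0,0],[-0.4,0,0,0,0,0],[-0.3,0,0,0,0,0]]'; python3 -c "from h import *;st()"
python3 -m jog '[[-0.2,0,0,0,0,0],[-0.1,0,0,0,0,0],[0,0,0,0,0,0]]'; python3 -c "from h import *;st()"
```

```text
t: 9.15
tcp_pos: [0.4991, -0.0638, 0.0362]
tcp_rot: [180.0, -0.0, 170.6]
wrist_force: [-4.1, 0.8, 3.9]
opening: 0.0001
t9.15 b [-0.0227 -0.112   0.0362] rot [ 1.8000e+02 -3.0000e-02  1.7063e+02] F_b [-4.17  0.12  3.9 ] op 0.0001 q [-15.2  20.8 110.8  -0.   48.4 -95.8]
t: 9.45
tcp_pos: [0.5015, -0.0642, 0.0362]
tcp_rot: [-180.0, -0.1, 170.6]
wrist_force: [-6.2, 0.1, 4.7]
opening: -0.0002
t9.45 b [-0.0203 -0.112   0.0362] rot [-1.8000e+02 -6.0000e-02  1.7064e+02] F_b [-6.18 -0.89  4.7 ] op -0.0002 q [-15.2  21.  110.5  -0.   48.6 -95.8]
```

```bash
python3 -m jog '[[-0.2,0,0,0,0,0],[-0.2,0,0,0,0,0],[0,0,0,0,0,0]]'; python3 -c "from h import *;st();s=vision.capture('scene');crop(s,205,180,495,400,2.7,'s6.png')"
```

```text
t: 9.75
tcp_pos: [0.5013, -0.0642, 0.0362]
tcp_rot: [-180.0, -0.5, 170.7]
wrist_force: [-13.3, 0.9, 10.9]
opening: 0.0005
t9.75 b [-0.0204 -0.1121  0.0362] rot [-179.99   -0.52  170.67] F_b [-13.28  -1.26  10.93] op 0.0005 q [-1.510e+01  2.120e+01  1.101e+02 -1.000e-01  4.920e+01 -9.580e+01]
```

View pics/s6.png

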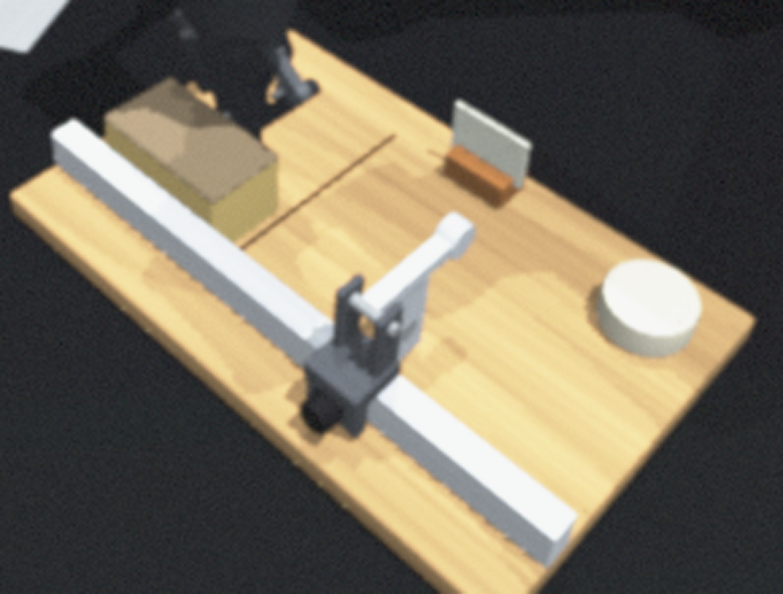

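The cheese is flush along the fence: its rear edge parallels it in the picture and the force rose to 13 N without motion. I back off, lift and turn the jaws 90°.

```bash
python3 -m jog '[[1.5,0,0,0,0,0],[2,0,0,0,0,0],[0,0,-3,0,0,0],[0,0,-3,0,0,0],[0,0,-3,0,0,0],[0,0,-2,0,0,0],[0,-3,0,0,0,0],[0,-3,0,0,0,0],[0,-3,0,0,0,0]]'
python3 -m jog '[[0,0,0,0,0,8.5],[0,0,0,0,0,8.5],[0,0,0,0,0,8.5],[0,0,0,0,0,8.5],[0,0,0,0,0,8.5],[0,0,0,0,0,8.5],[0,0,0,0,0,8.5],[0,0,0,0,0,8.5],[0,0,0,0,0,8.5],[0,0,0,0,0,8.5]]'
python3 -m jog '[[0,0,0,0,0,5]]'
python3 - <<'E'
from h import *
st();t=vision.capture('top');crop(t,165,80,395,275,3.4,'t7.png')
E
```

```text
t: 10.7
tcp_pos: [0.4588, -0.1498, 0.1471]
tcp_rot: [-179.9, 0.3, 170.7]
wrist_force: [1.7, -0.5, -0.7]
opening: 0.0002
t: 11.7
tcp_pos: [0.4588, -0.1489, 0.1467]
tcp_rot: [179.7, 0.1, 85.3]
wrist_force: [0.3, -0.4, -0.2]
opening: -0.0001
t: 11.8
tcp_pos: [0.4588, -0.149, 0.1467]
tcp_rot: [179.7, 0.1, 80.4]
wrist_force: [1.3, -0.1, 0.0]
opening: -0.0004
t11.80 b [-0.0485 -0.2026  0.1467] rot [1.7972e+02 6.0000e-02 8.0360e+01] F_b [1.25 0.11 0.01] op -0.0004 q [-26.3  11.6 105.1   0.   63.1 -16.6]
```

View pics/t7.png

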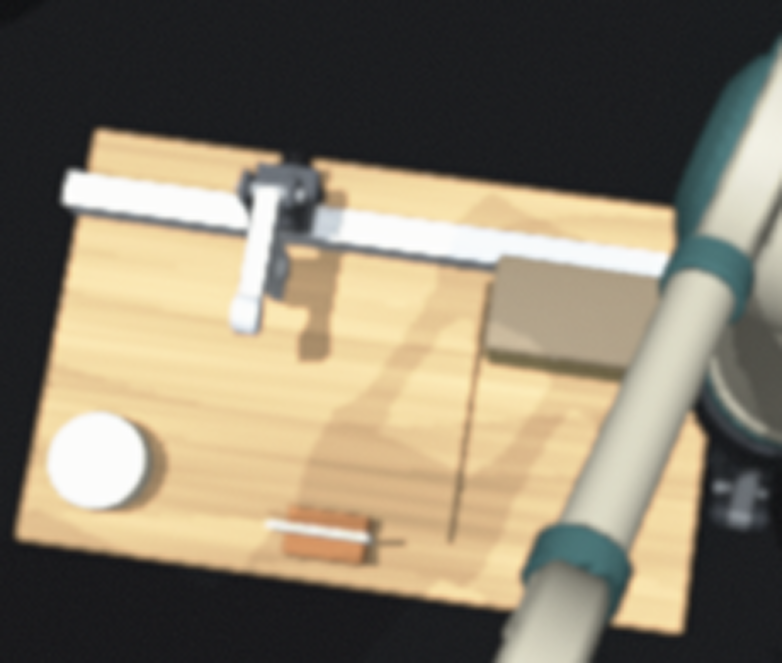

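Run:
```python
from h import *
t=vision.capture('top');s=vision.capture('scene')
T=lambda p:(165+p[0]/3.4,80+p[1]/3.4);S=lambda p:(205+p[0]/2.7,180+p[1]/2.7)
for p in [(500,258),(488,352)]: print("ch",b(onz(t,*T(p),.075)))
X,e=tri([t,s],[T((245,311)),S((457,233))]);print("disc",b(X),e)
print("disc z",b(onz(t,*T((246,300)),.112)))
```

```text
ch [ 0.0462 -0.0666  0.075 ]
ch [-0.0122 -0.0678  0.075 ]
disc [-0.0145  0.076   0.1011] [array([-1. ,  0.5]), array([-1.3, -0.1])]
disc z [-0.0091  0.0723  0.112 ]
```

Disc measured at board (-0.0145, 0.076, 0.101), so the stop is fully down. The cheese's +y end is at by = -0.067, so about 128–136 mm must be slid. I move behind its -y end.

```bash
python3 -m jog '[[0,2.35,0,0,0,0.25],[0,2.35,0,0,0,0],[0,2.35,0,0,0,0],[0,0,2.5,0,0,0],[0,0,2.5,0,0,0],[0,0,2.5,0,0,0],[0,0,2.6,0,0,0]]'; python3 -c "from h import *;st()"
python3 -m jog '[[0.6,0,0,0,0,0],[0.6,0,0,0,0,0],[0.6,0,0,0,0,0],[0.6,0,0,0,0,0]]'; python3 -c "from h import *;st();c=vision.capture('scene');crop(c,205,160,495,380,2.7,'s8.png')"
```

```text
t: 12.65
tcp_pos: [0.5275, -0.1602, 0.0446]
tcp_rot: [179.8, 0.0, 80.5]
wrist_force: [-0.3, -0.6, -0.4]
opening: -0.0002
t12.65 b [ 0.021  -0.2024  0.0446] rot [1.7983e+02 4.0000e-02 8.0500e+01] F_b [-0.17 -0.67 -0.39] op -0.0002 q [-24.1  23.4 104.4   0.   52.1 -14.6]
t: 13.05
tcp_pos: [0.5316, -0.1362, 0.0468]
tcp_rot: [179.8, 0.1, 80.4]
wrist_force: [-1.2, -2.9, 2.4]
opening: 0.0002
t13.05 b [ 0.0212 -0.1782  0.0468] rot [1.798e+02 9.000e-02 8.045e+01] F_b [-0.72 -3.09  2.4 ] op 0.0002 q [-2.160e+01  2.300e+01  1.046e+02 -1.000e-01  5.210e+01 -1.200e+01]
```

View pics/s8.png

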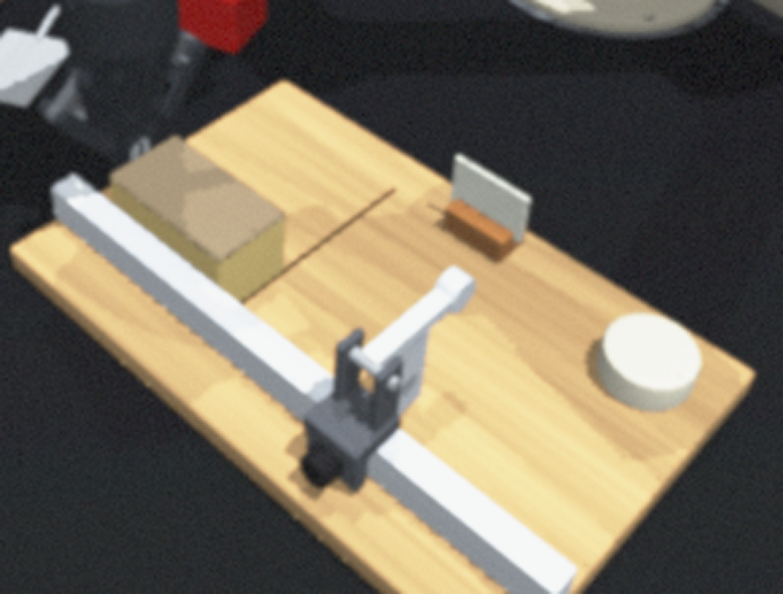

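```bash
python3 -m jog '[[0.9,0,0,0,0,0],[0.9,0,0,0,0,0],[0.9,0,0,0,0,0],[0.9,0,0,0,0,0],[0.9,0,0,0,0,0],[0.9,0,0,0,0,0],[0.9,0,0,0,0,0],[0.9,0,0,0,0,0],[0.8,0,0,0,0,0],[0.6,0,0,0,0,0]]'; python3 -c "from h import *;st();c=vision.capture('scene');crop(c,205,160,495,380,2.7,'s9.png')"
```

```text
t: 14.1
tcp_pos: [0.5445, -0.0503, 0.0452]
tcp_rot: [-180.0, -0.0, 80.4]
wrist_force: [-0.2, -4.3, 3.2]
opening: 0.0002
t14.10 b [ 0.0199 -0.0913  0.0452] rot [-1.7997e+02 -1.0000e-02  8.0410e+01] F_b [ 0.54 -4.28  3.18] op 0.0002 q [-12.6  23.1 104.8   0.   52.1  -3. ]
```

View pics/s9.png

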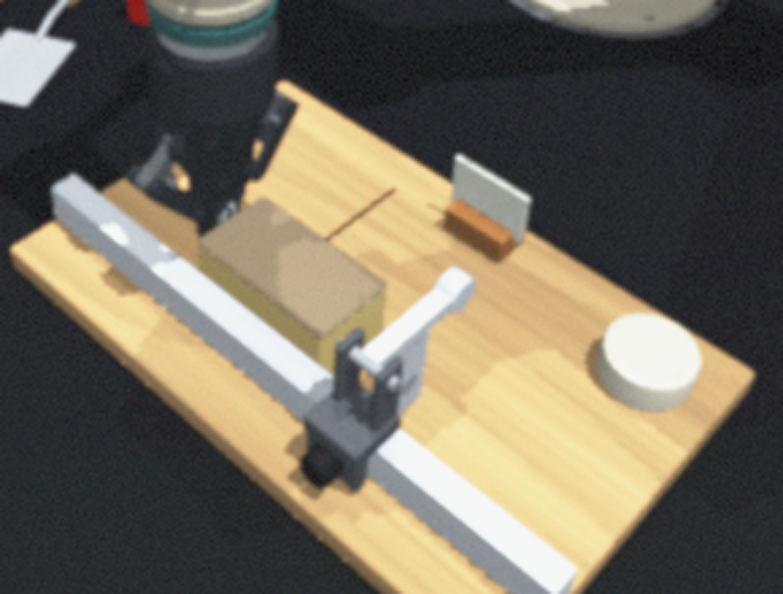

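Cheese sliding flush at about 3–4 N, 30 mm short of the stop. Continuing slowly.

```bash
python3 -m jog '[[0.5,0.03,0,0,0,0],[0.5,0.03,0,0,0,0],[0.5,0.03,0,0,0,0],[0.4,0,0,0,0,0],[0.3,0,0,0,0,0],[0.1,0,0,0,0,0]]'; python3 -c "from h import *;st()"
for i in 1 2; do :; done; python3 -m jog '[[0.1,0,0,0,0,0],[0.1,0,0,0,0,0]]'; python3 -c "from h import *;st()"
```

```text
t: 14.75
tcp_pos: [0.5492, -0.0281, 0.0451]
tcp_rot: [-180.0, -0.0, 80.4]
wrist_force: [-0.2, -2.6, 0.9]
opening: -0.0001
t14.75 b [ 0.0209 -0.0686  0.0451] rot [-1.7997e+02 -2.0000e-02  8.0390e+01] F_b [ 0.21 -2.59  0.9 ] op -0.0001 q [-10.2  23.3 104.4   0.   52.3  -0.6]
t: 14.95
tcp_pos: [0.5495, -0.0265, 0.0451]
tcp_rot: [-180.0, -0.0, 80.4]
wrist_force: [-0.4, -1.3, 0.6]
opening: -0.0002
t14.95 b [ 0.0209 -0.067   0.0451] rot [-1.7997e+02 -2.0000e-02  8.0370e+01] F_b [-0.2  -1.38  0.6 ] op -0.0002 q [-10.   23.4 104.3   0.   52.3  -0.4]
```

```bash
f() { python3 -c "from h import *;st()" | cut -c1-110; }
python3 -m jog '[[0.1,0,0,0,0,0],[0.1,0,0,0,0,0],[0.1,0,0,0,0,0]]' >/dev/null; f
python3 -m jog '[[0.1,0,0,0,0,0]]'>/dev/null; f
```

```text
t15.25 b [ 0.0209 -0.064   0.0451] rot [-1.7997e+02 -2.0000e-02  8.0370e+01] F_b [ 0.11 -1.62 -1.33] op -0.000
t15.35 b [ 0.021  -0.063   0.0451] rot [-1.7998e+02 -2.0000e-02  8.0370e+01] F_b [-0.41 -2.13 -1.94] op -0.0 q
```

```bash
f() { python3 -c "from h import *;st()" | cut -c1-110; }
python3 -m jog '[[0.1,0,0,0,0,0]]'>/dev/null; f; python3 -m jog '[[0.1,0,0,0,0,0]]'>/dev/null; f
```

```text
t15.45 b [ 0.021  -0.062   0.0452] rot [-1.7998e+02 -1.0000e-02  8.0380e+01] F_b [-0.21 -1.65 -0.95] op -0.000
t15.55 b [ 0.021  -0.061   0.0452] rot [-1.7999e+02 -1.0000e-02  8.0380e+01] F_b [-0.27 -0.81 -1.05] op 0.0001
```

```bash
f() { python3 -c "from h import *;st()" | cut -c1-110; }
python3 -m jog '[[0.1,0,0,0,0,0]]'>/dev/null; f; python3 -m jog '[[0.1,0,0,0,0,0]]'>/dev/null; f
```

```text
t15.65 b [ 0.0211 -0.06    0.0453] rot [-1.800e+02 -1.000e-02  8.038e+01] F_b [ 0.65 -1.87 -0.95] op -0.0002 q
t15.75 b [ 0.0211 -0.059   0.0453] rot [-1.800e+02 -1.000e-02  8.038e+01] F_b [-0.89 -1.09 -0.83] op -0.0002 q
```

```bash
f() { python3 -c "from h import *;st()" | cut -c1-110; }
python3 -m jog '[[0.1,0,0,0,0,0]]'>/dev/null; f; python3 -m jog '[[0.1,0,0,0,0,0]]'>/dev/null; f
```

```text
t15.85 b [ 0.0211 -0.058   0.0453] rot [-1.800e+02 -1.000e-02  8.038e+01] F_b [-0.17 -1.56 -0.5 ] op 0.0002 q 
t15.95 b [ 0.0211 -0.057   0.0453] rot [ 1.800e+02 -1.000e-02  8.038e+01] F_b [-1.11 -1.78 -1.32] op -0.0 q [
```

```bash
python3 -c "from h import *;c=vision.capture('scene');crop(c,280,200,400,320,5,'s10.png')"
```

```text
(no output)
```

View pics/s10.png

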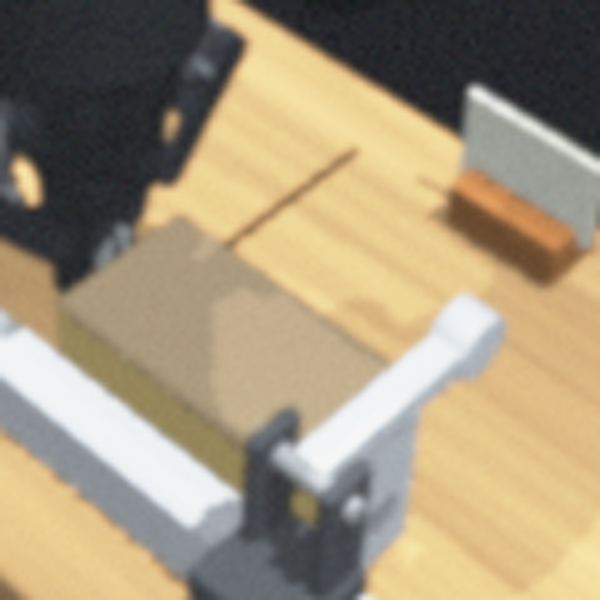

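```bash
f() { python3 -c "from h import *;st()" | cut -c1-110; }
python3 -m jog '[[0.05,0,0,0,0,0]]'>/dev/null; f; python3 -m jog '[[0.05,0,0,0,0,0]]'>/dev/null; f;python3 -m jog '[[0.05,0,0,0,0,0]]'>/dev/null; f; python3 -m jog '[[0.05,0,0,0,0,0]]'>/dev/null; f
```

```text
t16.10 b [ 0.0212 -0.0566  0.0453] rot [180.    -0.    80.39] F_b [-0.27 -2.3  -0.99] op -0.0 q [ -8.9  23.4 1
t16.20 b [ 0.0212 -0.0561  0.0453] rot [179.99  -0.    80.38] F_b [ 0.23 -2.   -1.29] op 0.0002 q [ -8.9  23.4
t16.30 b [ 0.0212 -0.056   0.0453] rot [1.80e+02 4.00e-02 8.04e+01] F_b [-0.06 -4.28 -0.48] op 0.0 q [-8.800e+
t16.40 b [ 0.0212 -0.056   0.0453] rot [1.800e+02 9.000e-02 8.043e+01] F_b [-0.33 -5.61 -0.7 ] op 0.0001 q [-8
```

```bash
f() { python3 -c "from h import *;st()" | cut -c1-110; }
python3 -m jog '[[0.05,0,0,0,0,0]]'>/dev/null; f; python3 -m jog '[[0.05,0,0,0,0,0]]'>/dev/null; f
```

```text
t16.50 b [ 0.0212 -0.056   0.0454] rot [1.800e+02 1.400e-01 8.044e+01] F_b [-0.26 -7.93 -0.21] op 0.0001 q [ -
t16.60 b [ 0.0212 -0.056   0.0454] rot [180.     0.19  80.46] F_b [ 0.22 -9.41  0.65] op -0.0003 q [ -8.7  23.
```

```bash
f() { python3 -c "from h import *;st()" | cut -c1-110; }
python3 -m jog '[[0.05,0,0,0,0,0]]'>/dev/null; f; python3 -m jog '[[0.05,0,0,0,0,0]]'>/dev/null; f
```

```text
t16.70 b [ 0.0212 -0.056   0.0454] rot [-180.      0.24   80.48] F_b [ 1.130e+00 -1.078e+01 -1.000e-02] op 0.0
t16.80 b [ 0.0213 -0.0559  0.0454] rot [180.     0.28  80.5 ] F_b [ -0.58 -12.29  -0.2 ] op 0.0001 q [ -8.7  2
```

Seated at by = -0.056: the tip stays put while the force climbs. I queued a bit too many steps and reached 12 N at the wrist, of which friction takes about 2 N; this is well below the clamp's 22 N. I ease back to a push of about 7–8 N and hold.

```bash
f() { python3 -c "from h import *;st()" | cut -c1-110; }
python3 -m jog '[[-0.12,0,0,0,0,0],[0,0,0,0,0,0],[0,0,0,0,0,0]]'>/dev/null; f; python3 -m jog '[[0,0,0,0,0,0],[0,0,0,0,0,0]]'>/dev/null; f
```

```text
t17.10 b [ 0.0212 -0.0559  0.0453] rot [-1.800e+02  1.500e-01  8.043e+01] F_b [-0.69 -6.78 -1.94] op -0.0001 q
t17.30 b [ 0.0212 -0.056   0.0453] rot [-1.800e+02  1.500e-01  8.043e+01] F_b [-1.52 -7.38 -0.86] op 0.0003 q
```

Holding about 7 N. Now I withdraw straight back, then rise and check.

```bash
python3 -m jog '[[-0.3,0,0,0,0,0],[-1,0,0,0,0,0],[-2,0,0,0,0,0],[-1,0,-2.5,0,0,0],[0,0,-3,0,0,0],[0,0,-3,0,0,0],[0,-3,-3,0,0,0],[0,-4,-1,0,0,0],[-2,-4,0,0,0,0],[-3,-2,0,0,0,0]]'
python3 - <<'E'
from h import *
st();t=vision.capture('top');crop(t,165,80,395,275,3.4,'t11.png')
s=vision.capture('scene');crop(s,205,160,495,380,2.7,'s11.png')
s=vision.capture('wrist');crop(s,0,0,640,400,1.2,'w11.png')
E
```

```text
t: 18.3
tcp_pos: [0.4049, -0.0824, 0.1707]
tcp_rot: [-180.0, -0.1, 80.5]
wrist_force: [1.4, -0.5, -0.3]
opening: -0.0002
t18.30 b [-0.1126 -0.1457  0.1707] rot [-1.7996e+02 -9.0000e-02  8.0530e+01] F_b [ 1.42 -0.31 -0.31] op -0.0002 q [-2.12e+01  4.50e+00  1.10e+02  1.00e-01  6.56e+01 -1.18e+01]
```

View pics/t11.png

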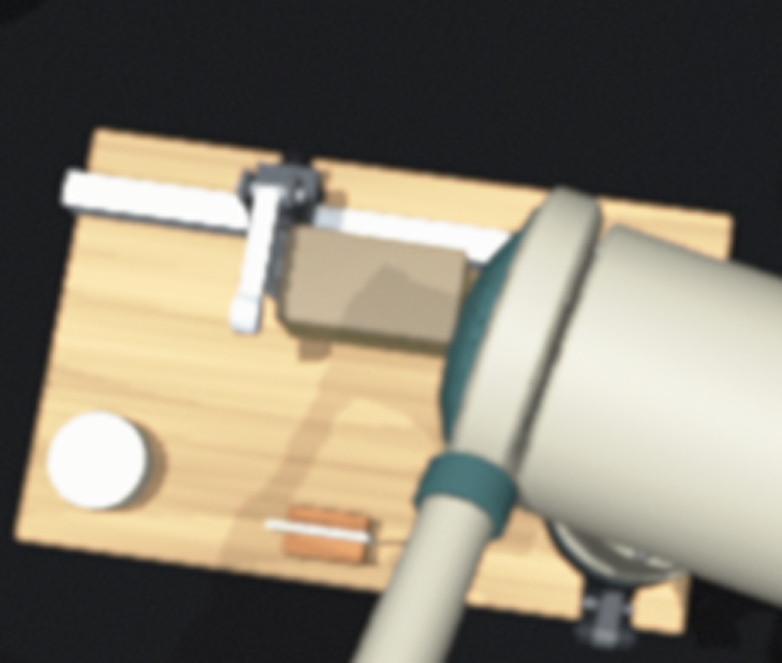

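View pics/s11.png

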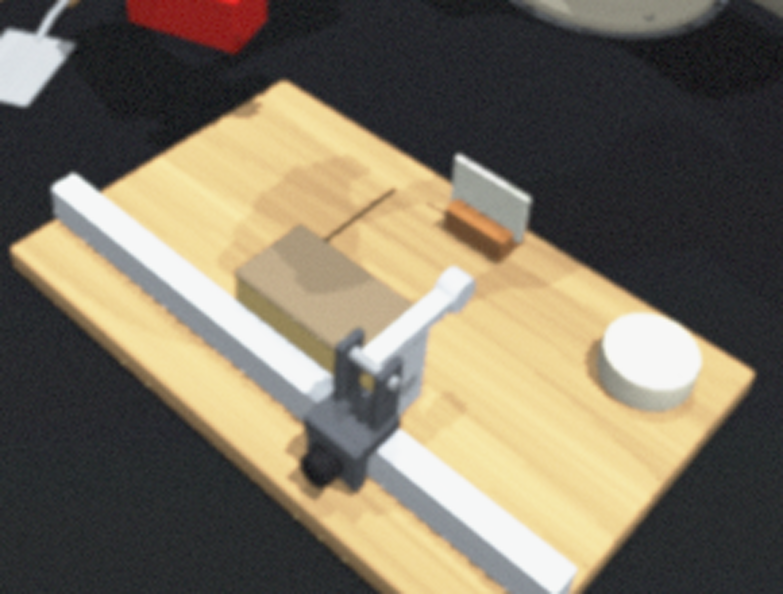

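View pics/w11.png

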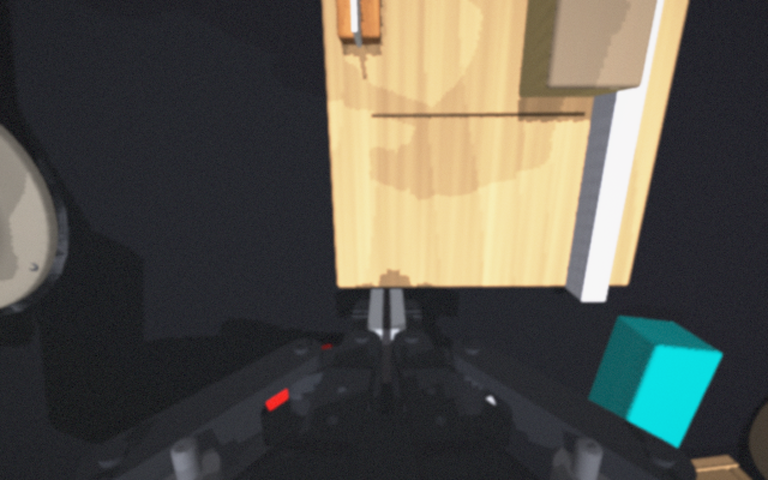

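Run:
```python
from h import *
t=vision.capture('top')
crop(t,230,135,310,195,10,'t12.png')
T=lambda p:(165+p[0]/3.4,80+p[1]/3.4)
for p in [(292,226),(467,248),(280,320),(455,342)]: print(b(onz(t,*T(p),.075)))
```

```text
[0.0481 0.0612 0.075 ]
[ 0.0495 -0.0459  0.075 ]
[-0.0105  0.0586  0.075 ]
[-0.009  -0.0473  0.075 ]
```

View pics/t12.png

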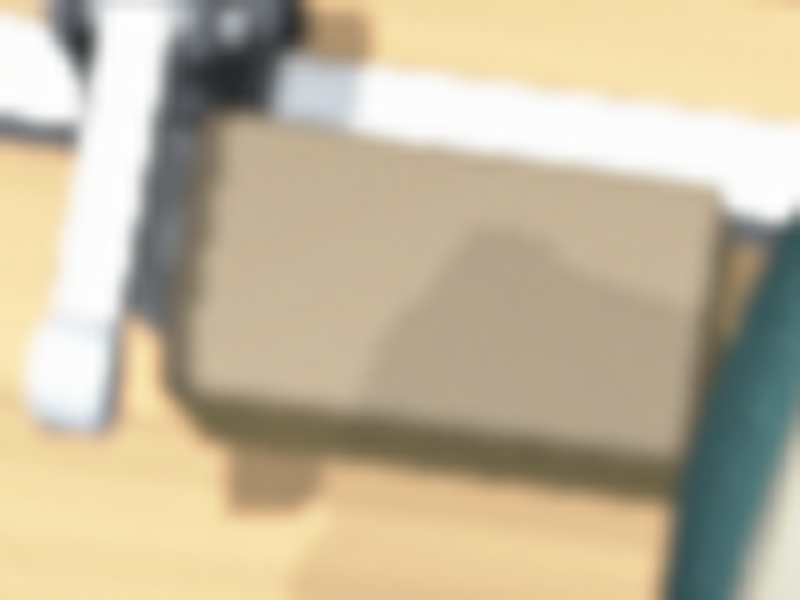

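The top view shows the rear edge of the cheese at bx ≈ 0.048–0.0495 and the slopes of cheese and fence matching at about 8.2° in the picture, so it is flush within measurement. I turn the jaws back and give a light seating nudge towards the fence while the stop still bears on the cheese.

```bash
python3 -m jog '[[0,0,0,0,0,-8.5],[0,0,0,0,0,-8.5],[0,0,0,0,0,-8.5],[0,0,0,0,0,-8.5],[0,0,0,0,0,-8.5],[0,0,0,0,0,-8.5],[0,0,0,0,0,-8.5],[0,0,0,0,0,-8.5],[0,0,0,0,0,-8.5],[0,0,0,0,0,-8.5]]' >/dev/null
python3 -m jog '[[0,0,0,0,0,-5],[-1.2,2.7,0,0,0,0],[-1.2,2.7,0,0,0,0],[-1.2,2.7,0,0,0,0],[-1.2,2.7,0,0,0,0],[-1.1,2.7,0,0,0,0],[0,2.6,0,0,0,0]]'; python3 -c "from h import *;st()"
```

```text
t: 20.2
tcp_pos: [0.4962, 0.0671, 0.1701]
tcp_rot: [179.9, 0.1, 170.4]
wrist_force: [-0.2, -0.1, 0.5]
opening: -0.0003
t20.20 b [-0.0469  0.0166  0.1701] rot [1.7992e+02 1.1000e-01 1.7043e+02] F_b [-0.21 -0.17  0.51] op -0.0003 q [-3.000e-01  1.190e+01  1.008e+02  1.000e-01  6.720e+01 -8.080e+01]
```

```bash
python3 -m jog '[[0,-0.6,3,0,0,0],[0,-0.5,3,0,0,0],[0,0,3,0,0,0],[0,0,2.5,0,0,0],[0,0,1.5,0,0,0],[-0.9,0,0,0,0,0],[-0.9,0,0,0,0,0],[-0.5,0,0,0,0,0]]'; python3 -c "from h import *;st()"
python3 -m jog '[[-0.2,0,0,0,0,0],[-0.1,0,0,0,0,0],[0,0,0,0,0,0]]'; python3 -c "from h import *;st()"
```

```text
t: 21.0
tcp_pos: [0.5174, 0.0503, 0.0413]
tcp_rot: [180.0, 0.2, 170.4]
wrist_force: [1.4, 0.5, 1.4]
opening: 0.0
t21.00 b [-0.0233  0.0035  0.0413] rot [179.95   0.23 170.39] F_b [1.32 0.75 1.42] op 0.0 q [ -2.1  21.4 108.6   0.   49.7 -82.5]
t: 21.3
tcp_pos: [0.5172, 0.0496, 0.0408]
tcp_rot: [180.0, 0.0, 170.4]
wrist_force: [0.2, 0.3, 0.3]
opening: -0.0002
t21.30 b [-0.0234  0.0028  0.0408] rot [1.7998e+02 4.0000e-02 1.7037e+02] F_b [0.13 0.37 0.32] op -0.0002 q [ -2.2  21.5 108.5   0.   49.9 -82.6]
```

```bash
python3 -m jog '[[-0.2,0,0,0,0,0],[-0.1,0,0,0,0,0],[0,0,0,0,0,0]]'>/dev/null; python3 -c "from h import *;st()"
python3 -m jog '[[-0.1,0,0,0,0,0],[0,0,0,0,0,0]]'>/dev/null; python3 -c "from h import *;st()"
```

```text
t21.60 b [-0.0205  0.0028  0.0404] rot [1.7999e+02 2.0000e-02 1.7038e+02] F_b [-0.88 -0.15 -0.36] op 0.0002 q [ -2.2  21.8 108.2   0.   50.  -82.6]
t21.80 b [-0.0203  0.0028  0.0402] rot [-1.8000e+02 -8.0000e-02  1.7038e+02] F_b [-2.02 -0.79  0.35] op -0.0001 q [ -2.3  21.8 108.1   0.   50.1 -82.6]
```

```bash
python3 -m jog '[[-0.1,0,0,0,0,0],[0,0,0,0,0,0]]'>/dev/null; python3 -c "from h import *;st()"
python3 -m jog '[[0.3,0,0,0,0,0],[1.5,0,0,0,0,0],[2.5,0,0,0,0,0],[0,0,-3,0,0,0],[0,0,-3,0,0,0],[0,0,-3,0,0,0]]'; python3 -c "from h import *;st()"
```

```text
t22.00 b [-0.0203  0.0028  0.0401] rot [-179.99   -0.19  170.38] F_b [-4.68 -1.08  3.71] op 0.0001 q [ -2.3  21.9 108.    0.   50.3 -82.7]
t: 22.6
tcp_pos: [0.4804, 0.0559, 0.1314]
tcp_rot: [180.0, 0.1, 170.4]
wrist_force: [-0.5, -0.5, 0.0]
opening: 0.0003
t22.60 b [-0.0607  0.003   0.1314] rot [1.7999e+02 1.4000e-01 1.7039e+02] F_b [-0.39 -0.55  0.02] op 0.0003 q [ -1.6  12.6 106.1  -0.   61.1 -82. ]
```

The nudge met the cheese at the same tip position as the earlier flush contact (bx = -0.0203), so it is still flush. For flipping up I'll pinch the disc across its faces with the tool vertical. The arm's lateral compliance of about 3 N/mm keeps side force well under the clamp limit.

```bash
python3 -m jog '[[0,0,-2,0,0,-0.2],[-0.7,1.2,-1,0,0,0],[-0.7,1.2,0,0,0,0],[-0.7,1.2,0,0,0,0],[-0.7,1.2,0,0,0,0],[-0.7,1.2,0,0,0,0],[-0.7,1.2,0,0,0,0],[0,0,0,0,0,0]]' 4
python3 - <<'E'
from h import *
st();c=vision.capture('wrist');crop(c,0,0,640,400,1.2,'w13.png')
E
```

```text
t: 23.4
tcp_pos: [0.5341, 0.1216, 0.1597]
tcp_rot: [180.0, 0.0, 170.7]
wrist_force: [0.3, -1.3, 0.1]
opening: 0.0403
t23.40 b [-0.0185  0.0767  0.1597] rot [1.7997e+02 1.0000e-02 1.7067e+02] F_b [ 0.54 -1.19  0.07] op 0.0403 q [  5.5  16.3  96.1   0.   67.5 -75.1]
```

View pics/w13.png

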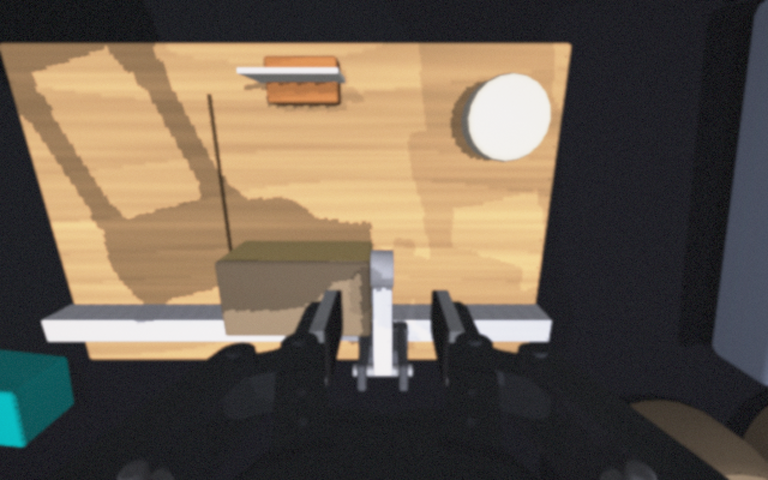

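Wrist view: disc at (382,268), finger midpoint about (387,330). The disc looks slightly to -y of the tool; checking by ray.

Run:
```python
from h import *
c=vision.capture('wrist');crop(c,270,190,390,320,6,'w14.png')
for u in (371,394): print(b(onz(c,u/1.2,268/1.2,.105)))
o=r.get_obs();print(b(o["tcp_pos"]),proj(c,o["tcp_pos"]), proj(c,w([-.015,.0755,.112])))
```

```text
[-0.0164  0.067   0.105 ]
[-0.0164  0.0811  0.105 ]
[-0.0198  0.0751  0.1598] [319.63948407 253.84019957] [320.68692419 228.74571643]
```

View pics/w14.png

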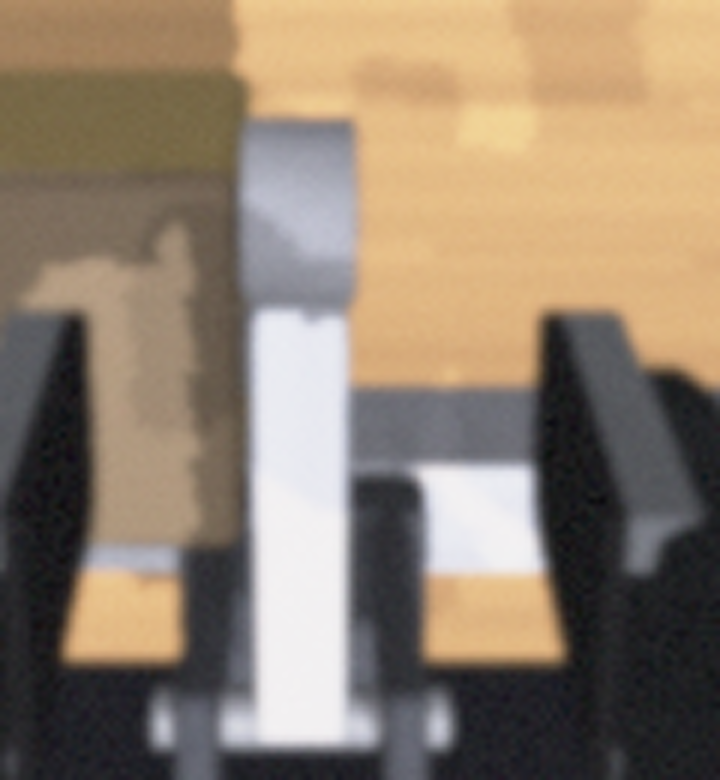

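```bash
python3 -m jog '[[0,-0.1,2.5,0,0,0],[0,0,2.5,0,0,0],[0,0,1.6,0,0,0],[0,0,0.7,0,0,0],[0,0,0,0,0,0],[0,0,0,0,0,0]]' 2.4
python3 - <<'E'
from h import *
st();c=vision.capture('wrist');crop(c,270,190,390,320,6,'w15.png')
c=vision.capture('scene');crop(c,280,200,400,320,5,'s15.png')
E
```

```text
t: 24.1
tcp_pos: [0.533, 0.119, 0.088]
tcp_rot: [180.0, 0.1, 170.6]
wrist_force: [0.3, 0.1, 0.0]
opening: 0.024
t24.10 b [-0.0191  0.0739  0.088 ] rot [1.7998e+02 7.0000e-02 1.7057e+02] F_b [0.23 0.15 0.  ] op 0.024 q [  5.3  20.2 102.   -0.   57.8 -75.3]
```

View pics/w15.png

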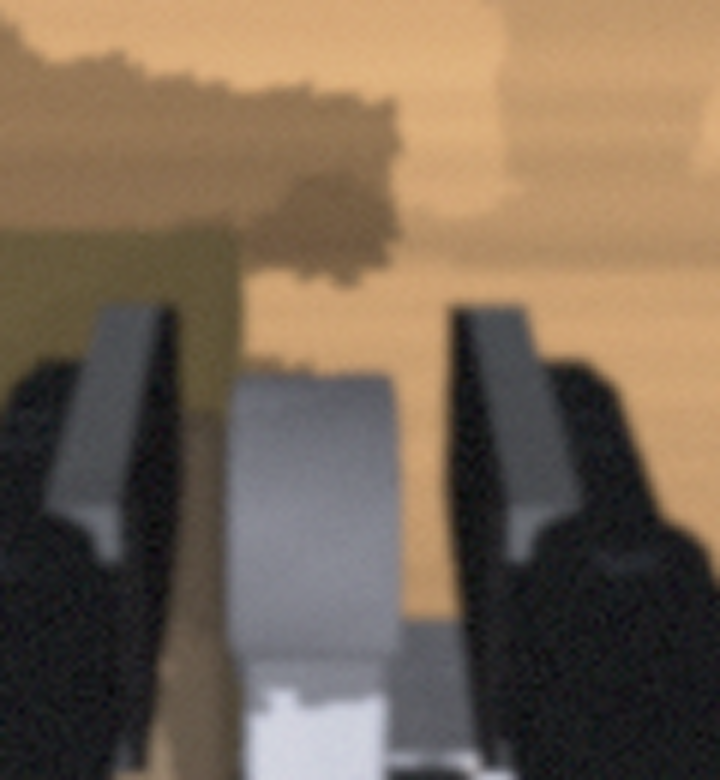

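View pics/s15.png

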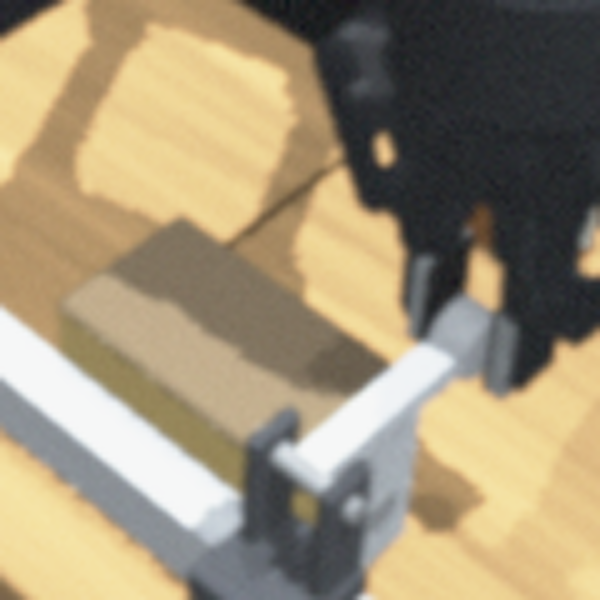

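The disc (230–398) is centred between the pads (178–452). Closing on it.

```bash
python3 -m jog '[[0,0,0,0,0,0],[0,0,0,0,0,0],[0,0,0,0,0,0],[0,0,0,0,0,0]]' 1.2; python3 -c "from h import *;st()"
```

```text
t: 24.6
tcp_pos: [0.5332, 0.1191, 0.0883]
tcp_rot: [180.0, 0.1, 170.6]
wrist_force: [-0.4, -1.0, 5.4]
opening: 0.013
t24.60 b [-0.019   0.074   0.0883] rot [1.7998e+02 1.1000e-01 1.7059e+02] F_b [-0.24 -1.08  5.45] op 0.013 q [  5.3  20.1 102.   -0.   57.7 -75.3]
```

```bash
python3 -m jog '[[-0.04,0,-0.65,0,0,0],[-0.08,0,-0.65,0,0,0],[-0.34,0,-1.26,0,0,0]]'; python3 -c "from h import *;st()"
```

```text
t: 24.9
tcp_pos: [0.537, 0.1185, 0.1116]
tcp_rot: [-180.0, -0.1, 170.6]
wrist_force: [5.8, -0.2, -10.3]
opening: 0.0129
t24.90 b [-0.0151  0.074   0.1116] rot [-1.7999e+02 -9.0000e-02  1.7058e+02] F_b [  5.77   0.75 -10.31] op 0.0129 q [  5.2  19.1  99.7   0.   61.3 -75.4]
```

```bash
python3 -m jog '[[-0.55,0,-1.18,0,0,0],[-0.75,0,-1.07,0,0,0],[-0.92,0,-0.92,0,0,0]]'; python3 -c "from h import *;st()"
python3 -m jog '[[-1.07,0,-0.75,0,0,0],[-1.18,0,-0.55,0,0,0],[-1.26,0,-0.34,0,0,0]]'; python3 -c "from h import *;st();c=vision.capture('scene');crop(c,205,160,495,380,2.7,'s16.png')"
```

```text
t: 25.2
tcp_pos: [0.5558, 0.1153, 0.143]
tcp_rot: [-180.0, -0.5, 170.6]
wrist_force: [-0.9, 1.4, -9.9]
opening: 0.0129
t25.20 b [0.004  0.0739 0.143 ] rot [-179.98   -0.49  170.57] F_b [-1.16  1.22 -9.85] op 0.0129 q [  4.6  19.   94.7   0.1  66.8 -76. ]
t: 25.5
tcp_pos: [0.5869, 0.1102, 0.1603]
tcp_rot: [-180.0, -0.9, 170.6]
wrist_force: [-10.0, 2.7, 4.6]
opening: 0.013
t25.50 b [0.0354 0.074  0.1603] rot [-179.97   -0.91  170.59] F_b [-10.32   1.03   4.64] op 0.013 q [  3.9  20.8  89.2   0.2  70.9 -76.8]
```

View pics/s16.png

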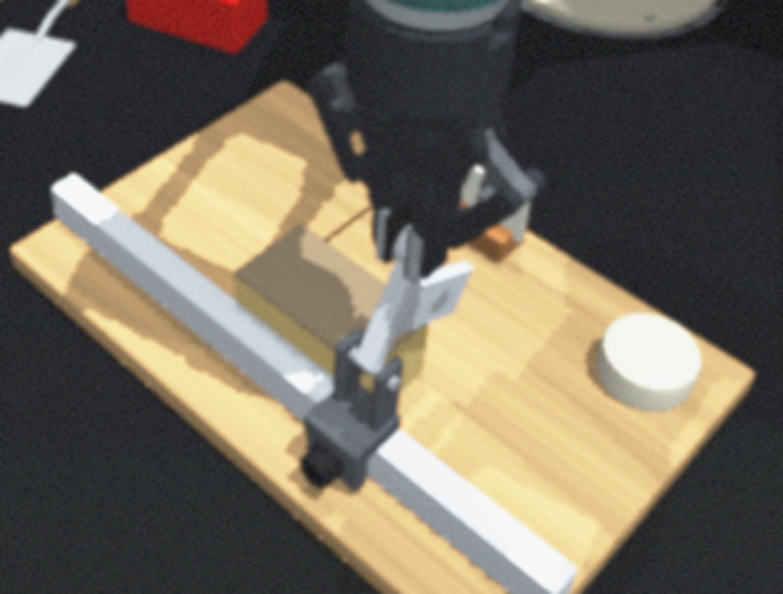

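```bash
python3 -m jog '[[-1.3,0,-0.1,0,0,0],[-1.3,0,0.1,0,0,0],[-0.6,0,0.1,0,0,0],[0,0,0,0,0,0]]'; python3 -c "from h import *;st();c=vision.capture('scene');crop(c,280,200,400,320,5,'s17.png')"
```

```text
t: 25.95
tcp_pos: [0.6241, 0.1041, 0.1617]
tcp_rot: [180.0, -0.2, 170.6]
wrist_force: [-3.0, -0.1, 7.1]
opening: 0.0129
t25.95 b [0.0732 0.0741 0.1617] rot [ 1.7998e+02 -1.5000e-01  1.7057e+02] F_b [-2.95 -0.61  7.15] op 0.0129 q [  3.1  23.3  85.    0.1  71.9 -77.4]
```

View pics/s17.png

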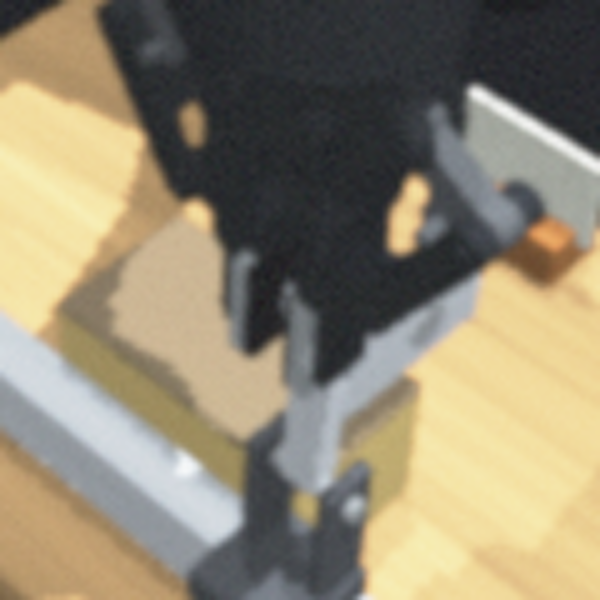

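The stop is up, past vertical. Opening and rising straight.

```bash
python3 -m jog '[[0,0,0,0,0,0],[0,0,0,0,0,0],[0,0,0,0,0,0],[0,0,0,0,0,0],[0,0,-1,0,0,0],[0,0,-2,0,0,0],[0,0,-3,0,0,0],[0,0,-3,0,0,0]]' 3.5; python3 -c "from h import *;st()"
python3 -m jog '[[3,3,-1,0,0,0],[3,3,-1,0,0,0],[3,3,0,0,0,0],[3,3,0,0,0,0],[3,3,0,0,0,0],[3,3,0,0,0,0],[3,3,0,0,0,0],[3,3,0,0,0,0],[3,3,0,0,0,0],[3,3,0,0,0,0]]'
python3 - <<'E'
from h import *
st();t=vision.capture('top');crop(t,165,80,395,275,3.4,'t18.png')
s=vision.capture('scene');crop(s,205,160,495,380,2.7,'s18.png')
E
```

```text
t: 26.8
tcp_pos: [0.625, 0.1038, 0.2513]
tcp_rot: [180.0, -0.0, 170.6]
wrist_force: [0.4, -0.1, 0.6]
opening: 0.0347
t26.80 b [0.0741 0.0739 0.2513] rot [ 1.8000e+02 -2.0000e-02  1.7058e+02] F_b [ 0.43 -0.05  0.58] op 0.0347 q [  3.1  20.4  76.6   0.   83.  -77.4]
t: 27.8
tcp_pos: [0.3772, 0.4502, 0.271]
tcp_rot: [179.9, 0.0, 170.6]
wrist_force: [-0.0, 0.9, -0.4]
opening: 0.035
t27.80 b [-0.2269  0.3752  0.271 ] rot [1.7994e+02 4.0000e-02 1.7058e+02] F_b [-0.16  0.91 -0.41] op 0.035 q [ 43.3  15.8  80.7   0.   83.5 -37.3]
```

View pics/t18.png

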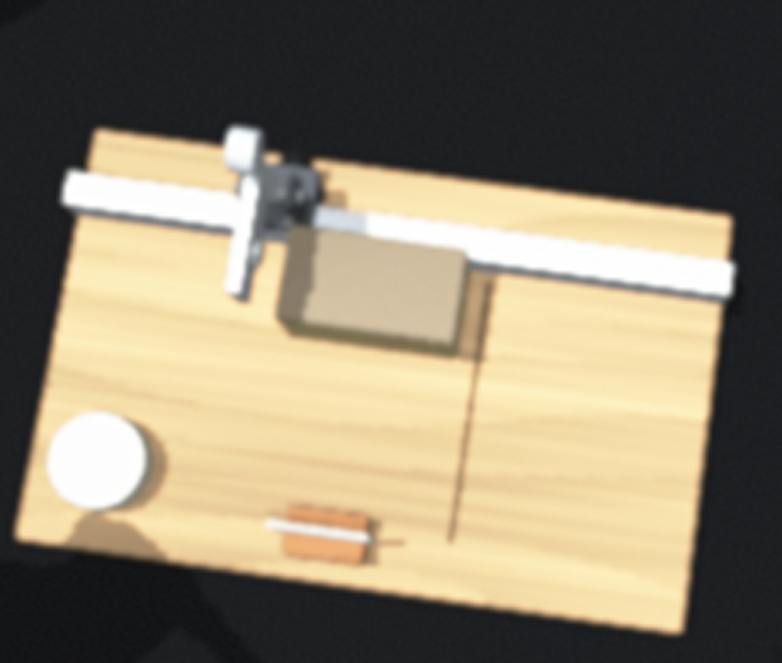

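View pics/s18.png

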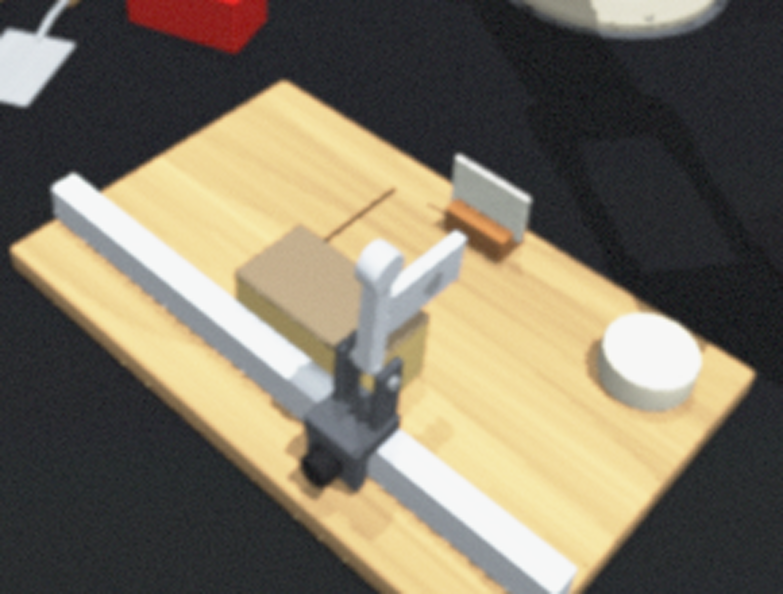

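The final views show the stop up (disc at top crop (243,148)), the cheese along the fence, and the puck and card holder where they were. One numeric check against the first picture before handing in.

Run:
```python
from h import *
t=vision.capture('top');s=vision.capture('scene')
T=lambda p:(165+p[0]/3.4,80+p[1]/3.4);S=lambda p:(205+p[0]/2.7,160+p[1]/2.7)
X,e=tri([t,s],[T((243,148)),S((379,262))]);d=b(X);print("disc",d,"theta",np.arctan2(d[2]-.1,.06-d[0]),e)
for p in [(292,228),(467,248),(455,342),(284,320)]: print(b(onz(t,*T(p),.075)))
a=cv2.imread("pics/scene0.png");g=s["img"][:,:,::-1]
D=cv2.absdiff(a,np.ascontiguousarray(g)).max(2)
for n,(x0,y0,x1,y1) in dict(card=(365,215,405,258),puck=(424,274,468,315),knob=(315,325,340,342)).items(): 
    q=D[y0:y1,x0:x1]; print(n,q.mean().round(1),(q>40).sum())
    A=np.float64(cv2.cvtColor(a,cv2.COLOR_BGR2GRAY))[y0:y1,x0:x1];G=np.float64(cv2.cvtColor(np.ascontiguousarray(g),cv2.COLOR_BGR2GRAY))[y0:y1,x0:x1]
    print(cv2.phaseCorrelate(A,G))
```

```text
disc [0.0587 0.0745 0.1759] theta 1.5536702016427995 [array([-0.7,  0.4]), array([-1. , -0.1])]
[0.0469 0.061  0.075 ]
[ 0.0495 -0.0459  0.075 ]
[-0.009  -0.0473  0.075 ]
[-0.0101  0.0562  0.075 ]
card 10.9 133
((0.09826057846771619, 0.9668349294666285), 0.6357990972311189)
puck 4.2 32
((0.4465757886741528, 0.730699250932151), 0.9616387467646663)
knob 4.1 0
((0.394202221907058, 0.07713832648040686), 0.9782999980840428)
```

The disc works out at leaf ≈1.55 rad, just short of vertical, with the cheese unchanged. To leave it clearly out of the way I nudge it further back from the front, with the tip above the raised blade.

```bash
python3 -m jog '[[-2.4,-3,0.4,0,0,0],[-2.4,-3,0.4,0,0,0],[-2.4,-3,0.4,0,0,0],[-2.4,-3,0.4,0,0,0],[-2.4,-3,0.4,0,0,0],[-2.4,-3,0.4,0,0,0],[-2.4,-3,0.4,0,0,0],[-2.4,-3,0.4,0,0,0],[-2.4,-3,0.4,0,0,0],[-2.4,-3,0.4,0,0,0]]' 0; python3 -c "from h import *;st()"
python3 -m jog '[[0,0,2.5,0,0,0],[0,0,2.5,0,0,0],[0,0,1.6,0,0,0],[-0.7,0,0,0,0,0]]'; python3 -c "from h import *;st();c=vision.capture('scene');crop(c,280,200,400,320,5,'s19.png')"
```

```text
t: 29.0
tcp_pos: [0.5668, 0.1102, 0.2304]
tcp_rot: [-180.0, 0.0, 170.4]
wrist_force: [1.5, -0.3, -0.2]
opening: -0.0003
t29.00 b [0.0156 0.0707 0.2304] rot [-1.7998e+02  4.0000e-02  1.7045e+02] F_b [ 1.51 -0.01 -0.16] op -0.0003 q [  4.1  16.   86.   -0.   77.9 -76.3]
t: 29.4
tcp_pos: [0.5707, 0.1104, 0.1619]
tcp_rot: [-179.9, -0.3, 170.5]
wrist_force: [0.2, -0.5, 1.3]
opening: -0.0002
t29.40 b [0.0195 0.0716 0.1619] rot [-179.89   -0.34  170.46] F_b [ 0.28 -0.5   1.32] op -0.0002 q [  4.1  19.2  91.5  -0.   69.7 -76.3]
```

View pics/s19.png

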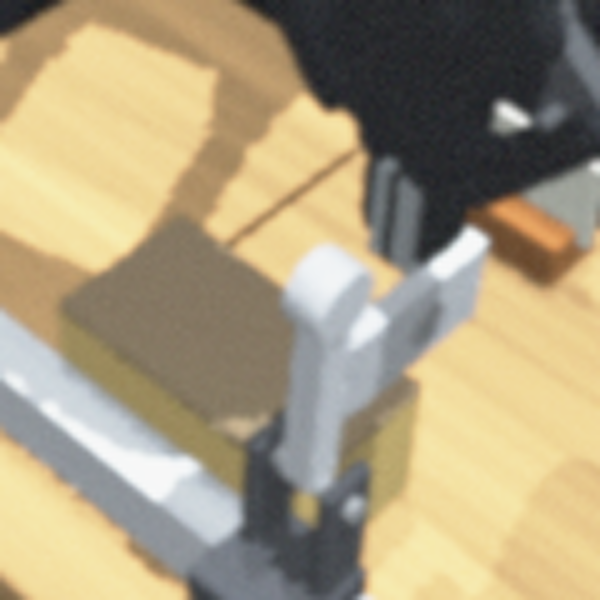

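```bash
python3 -m jog '[[-0.5,0.1,-0.3,0,0,0],[-0.5,0,0,0,0,0],[-0.5,0,0,0,0,0],[-0.5,0,0,0,0,0],[-0.5,0,0,0,0,0]]'; python3 -c "from h import *;st()"
python3 -m jog '[[-0.4,0,0,0,0,0],[-0.3,0,0,0,0,0],[0,0,0,0,0,0]]'; python3 -c "from h import *;st()"
```

```text
t: 29.95
tcp_pos: [0.5975, 0.1096, 0.1673]
tcp_rot: [180.0, -0.0, 170.6]
wrist_force: [-1.8, -0.1, 1.6]
opening: -0.0001
t29.95 b [0.0461 0.0751 0.1673] rot [ 1.7999e+02 -5.0000e-02  1.7060e+02] F_b [-1.72 -0.41  1.65] op -0.0001 q [  3.8  20.9  87.9   0.   71.2 -76.8]
t: 30.25
tcp_pos: [0.6054, 0.1082, 0.1669]
tcp_rot: [180.0, 0.0, 170.6]
wrist_force: [-0.0, -0.8, -0.8]
opening: 0.0004
t30.25 b [0.054  0.075  0.1669] rot [1.7999e+02 5.0000e-02 1.7058e+02] F_b [ 0.11 -0.79 -0.76] op 0.0004 q [  3.7  21.5  87.1  -0.   71.4 -76.9]
```

Now I back off, rise and clear away, then do the final checks.

```bash
python3 -m jog '[[1,0,0,0,0,0],[1,0,-0.5,0,0,0],[0,0,-3,0,0,0],[0,0,-3,0,0,0],[0,0,-3,0,0,0]]' >/dev/null
python3 -m jog '[[2.6,3,0,0,0,0],[2.6,3,0,0,0,0],[2.6,3,0,0,0,0],[2.6,3,0,0,0,0],[2.6,3,0,0,0,0],[2.6,3,0,0,0,0],[2.6,3,0,0,0,0],[2.6,3,0,0,0,0],[2.6,3,0,0,0,0],[0,0,0,0,0,0]]'
python3 - <<'E'
from h import *
st();t=vision.capture('top');crop(t,165,80,395,275,3.4,'t20.png')
s=vision.capture('scene');crop(s,205,160,495,380,2.7,'s20.png')
a=cv2.imread("pics/top0.png");g=np.ascontiguousarray(t["img"][:,:,::-1])
def cen(i,lo,hi,x0,y0,x1,y1):
    m=cv2.inRange(i[y0:y1,x0:x1],lo,hi);M=cv2.moments(m,True);return np.round([M["m10"]/M["m00"]+x0,M["m01"]/M["m00"]+y0,M["m00"]],2)
for i in (a,g):
    print("puck",cen(i,(215,215,215),(255,255,255),172,195,215,235),"card",cen(i,(40,80,150),(120,165,255),246,228,275,246) , "carriage",cen(i,(0,0,0),(110,110,110),245,122,262,152))
E
```

```text
t: 31.75
tcp_pos: [0.3946, 0.4196, 0.2624]
tcp_rot: [179.8, -0.1, 170.9]
wrist_force: [-0.5, -0.1, 0.5]
opening: 0.0004
t31.75 b [-0.2047  0.3478  0.2624] rot [ 1.7985e+02 -8.0000e-02  1.7090e+02] F_b [-0.52 -0.15  0.55] op 0.0004 q [ 39.7  15.   83.    0.2  82.  -41.2]
puck [192.58 214.81 615.  ] card [263.27 235.93 169.  ] carriage [252.26 134.63 282.  ]
puck [192.34 214.36 604.  ] card [264.24 235.37 139.  ] carriage [252.33 133.88 260.  ]
```

View pics/s20.png

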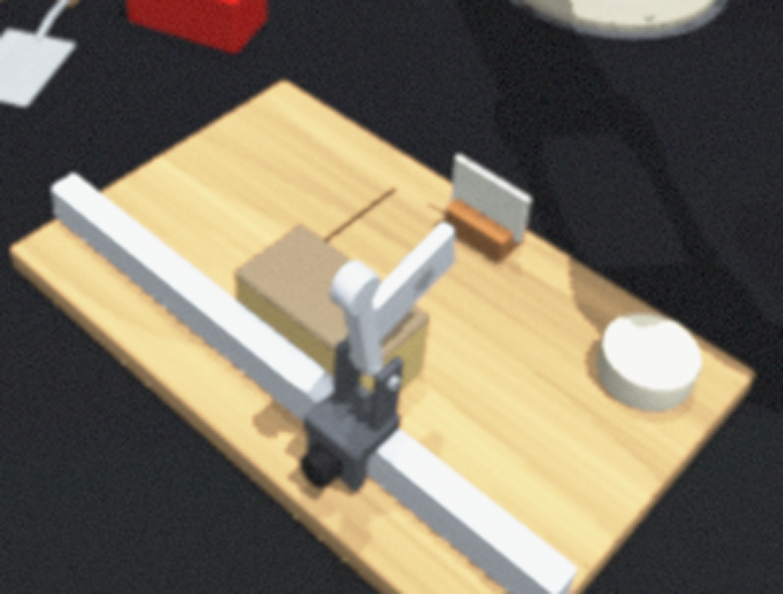

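View pics/t20.png

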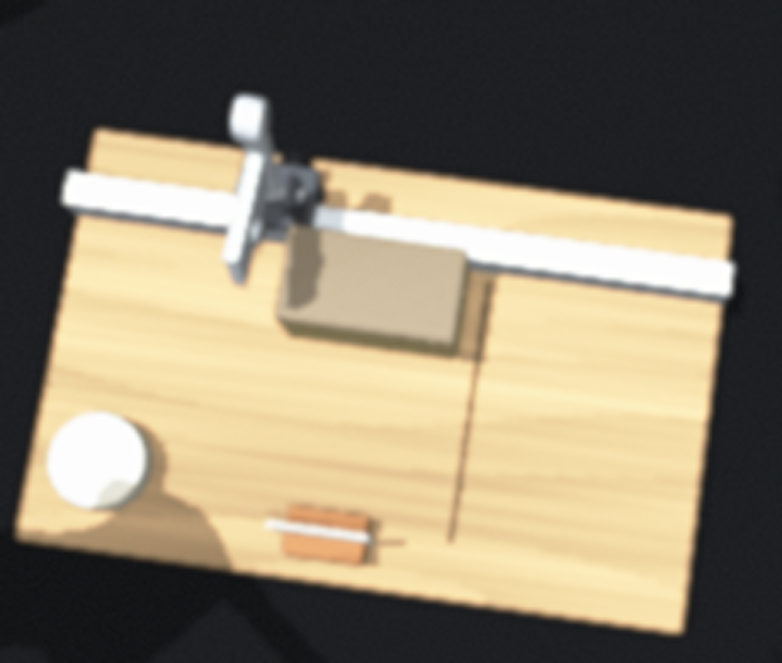

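The stop leans back as it did at the start. The cheese, puck, card holder and carriage are in place, with centroid shifts under 1 px (shadows differ). Handing in.

```bash
python3 -c "
from cell import ticket
print(ticket.job_done())"
```

```text
the job is handed in; nothing more can be done
None
```

The job is handed in at about 32 s of the 72 s. The stop was flipped down, the cheese slid flush along the fence and seated on the screw, and the stop flipped back up.

- **Stop down:** I pressed it onto its limit. The fingertip stopped at z 0.111, where 0.112 was expected, and the camera put the disc at its level position.
- **Cheese gauged:** The first firm contact was at board y -0.056 m for the tip. I then eased to a push of about 7 N and held it.
- **Flushness:** A light nudge towards the fence before lifting the stop met the cheese at the same tip position as when it first went flush.
- **Stop up:** I pinched the disc and swung it up to about 1.55 rad, then nudged it to roughly its starting lean, about 1.75–1.8 rad. Side force along the fence stayed near 1 N.
- **Last pictures:** The cheese is along the fence. The small round cheese, card holder and carriage are within 1 pixel of where they started.

Three things did not go cleanly:
- **Stop flip-down:** On the first press the tip slid off the disc and pushed on its front, giving about 41 N at the wrist in x and up to 5 N along the fence. The carriage did not visibly move.
- **Seating push:** The wrist force briefly reached about 12 N before I eased off, below the clamp's 22 N.
- **Rear edge of the cheese:** Read from the top view, it differed by 1.4–2.6 mm between its ends. I took that as picture error, because contact and edge slopes showed it flush.

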